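# Load the bottle mixer under emergency stop

## Robot

A 7-joint arm with a two-finger parallel gripper is mounted at the origin on the work surface. World frame = base frame: x ahead of the robot, y to its left, z up, the work surface at z = 0. Lengths are in m, angles in degrees, forces in N, time in s.
With the tool pointing down it reaches from about 0.4 to 0.9 m from the base axis. Payload 5.5 kg.
Tool frame: the origin (TCP) lies at the very end of the fingers, on their centre line; the grasp point (between the pads) lies 19 mm behind it; z points along the fingers, y is the line along which they close (so a half turn about z gives the same grasp; the last joint's range is limited). The gripper opens to 85 mm and grips with 20 to 120 N. Pads are 22 mm wide; open, the fingers measure 114 mm over their backs; the gripper's body (76 mm by 85 mm) begins 54 mm behind the grasp point. The pads swing forward as they close: fully open they stand 13 mm farther back than shut.
Start: joints at [90.481, 28.699, -24.465, 88.831, 12.651, 65.22, -12.049], TCP at [0.164, -0.629, 0.231] pointing down, gripper open.
Joint ranges: [-164.97, 164.97], [-17.58, 116.51], [-87.97, 89.64], [11.32, 138.91], [-80.73, 260.73], [10.89, 115.49], [-147.41, 147.41]. Speed limits (degrees/s): [147.25, 147.25, 180, 180, 180, 180, 180].

## Interface

Orientations are given as [roll, pitch, yaw] about the fixed x, y, z axes, in that order (R = Rz(yaw) Ry(pitch) Rx(roll)).
In Python, from bench import r gives the robot as it stands. The module is installed in compiled form; this text tells all that it offers.
- The arm moves only by the tool arm_command, never from a script. Its argument "series" is a list of rows, each a list of 6 numbers: the shift along the tool's x, y, z scaled (see below), then the turn, a rotation vector about the tool's x, y, z scaled (see below). In form: [[tx, ty, tz, wx, wy, wz], ...]. A call has 1 to 20 rows; each row is the pose to reach, as a shift and turn from the pose commanded when the call began, along the tool's axes at that moment; what a row does not reach only later rows make up. The controller multiplies each number of a shift by 30 cm and each number of a turn by 1.5 rad. A row lasts 1/8 s, in which the tool goes at most 62.5 mm and 10.7 degrees, less where a joint would pass 70% of its speed; a pose out of reach is approached as far as the arm can. A call with a number of a shift or a turn outside -1 to 1 is refused whole. A call with a gripper value outside its range is refused whole. "fingers" is the opening, from 0 (shut) to 1 (fully open), set as the call begins (left out, the last holds). The fingers move at their own pace and stop on an object; the grip force is fixed at half the most. Time passes only in rows, so rows that repeat a pose let the fingers close. It gives the time, the measured TCP pose, the force, the opening and the grip force at its end, in the units of the state.
- r.get_state(): the state, without advancing time (a new reading comes with each control period).
- r.grab_frame(name): name is "scene" or "top" or "wrist"; returns a dict with "img" (480x640x3 uint8, red, green, blue), "fx", "fy", "cx", "cy" (pixels), "camera_from_world" (4x4, takes a point from world to camera coordinates). Camera axes: x right, y up, looking along -z (the intrinsics and any distortion apply to the point x, -y, -z); pixel columns grow to the right and rows downward; lengths in m; the calibration is good to about 2 mm. A picture is of the moment at which its call begins. There is no depth.
- r.close_job(): hands the job in; it is judged then, once.
The state is a dict: "time": time; "q": joint angles; "dq": joint speeds; "joint_efforts": joint torques, N m; "eef_pos": TCP position; "eef_rot": TCP orientation; "contact_force": force on the tool from outside, world axes, zero at the start; "moment": the same for the moment, N m; "width": finger opening in m; "grasp_force": force on a finger pad.
Only numpy, scipy, OpenCV 4.12 (cv2) and the standard library are available. Lean on these libraries where they do the work, as an engineer would, in place of code of your own. Each camera call takes 0.05 s, during which the arm holds its last target. There are 200 camera calls.

## Task

Make the bottle mixer safe by pushing its red mushroom stop button down until it latches, before any jar goes near the mixer. With the stop still latched, take every sample jar from the mat and lay it on its side in a cradle of the mixer, one jar to a cradle, resting in both saddles with its body centred between them (cap to either side). When all are loaded, turn the red button clockwise until it is released and has sprung up, and leave everything in place without disturbing the cups and the probe block.

Things in the scene. Friction and masses are not known exactly. Their poses are not given: they have to be found in the camera images.
- mixer: Fixed bottle mixer: a low grey housing 330 x 330 mm, 44 mm high, with an aluminium platform whose top is 60 mm above the bench; it carries six black cradles, three along its x by two along its y, pitch 90 mm along its x and 150 mm along its y. Origin: centre of its underside on the bench; y is the direction in which a jar lies in a cradle. It is turned by up to 7 degrees on the bench.
- stopbox: Yellow stop box, 76 x 76 x 50 mm, fixed on the bench, carrying the red mushroom head at its centre. Origin: centre of its underside.
- stop_press (a joint): How far the red mushroom head is down, m: 0 = up (released), 0.008 = fully down and latched. Snap action: about 4 N start it from the top; past half travel (0.004) it snaps down by itself and stays down until the head is turned.
- stop_turn (a joint): Clockwise turn of the red head seen from above, rad, 0 to 1.1 (stops at both ends). It stays where it is left (friction 0.03 N m) and starts at 0. Turning cams the latched head up by 6.7 mm per rad: let it rise, or it pushes upward with up to 30 N. Beyond about 0.7 it cannot stay latched and springs up once nothing holds it down; it will not latch while turned that far.
- stop_top (a point): Centre of the top of the red mushroom head (round, 40 mm across, 18 mm thick; z up). Top 92 mm above the bench when up, 84 mm when latched. It sits on a fixed yellow box 76 x 76 x 50 mm; round its stem a 30 mm wide collar stands 12 mm over the box, so beside the collar 16 mm are free between the latched head's underside and the box.
- jar0: Sample jar 0: closed white plastic jar with a paper band and blue screw cap, one cylinder 48 mm across and 102 mm tall over all (body 0 to 84 mm, cap above), about 0.15 kg. Origin: centre of its base; z points to the cap. Starts upright on a fixed black rubber mat (210 x 290 x 3 mm), over 75 mm from the next jar. Absent in some starts.
- jar0_mid (a point): Point on the axis of sample jar 0, 42 mm from its base (the middle of the body below the cap).
- jar1: Sample jar 1: closed white plastic jar with a paper band and blue screw cap, one cylinder 48 mm across and 102 mm tall over all (body 0 to 84 mm, cap above), about 0.15 kg. Origin: centre of its base; z points to the cap. Starts upright on a fixed black rubber mat (210 x 290 x 3 mm), over 75 mm from the next jar. Absent in some starts.
- jar1_mid (a point): Point on the axis of sample jar 1, 42 mm from its base (the middle of the body below the cap).
- jar2: Sample jar 2: closed white plastic jar with a paper band and blue screw cap, one cylinder 48 mm across and 102 mm tall over all (body 0 to 84 mm, cap above), about 0.15 kg. Origin: centre of its base; z points to the cap. Starts upright on a fixed black rubber mat (210 x 290 x 3 mm), over 75 mm from the next jar. Absent in some starts.
- jar2_mid (a point): Point on the axis of sample jar 2, 42 mm from its base (the middle of the body below the cap).
- jar3: Sample jar 3: closed white plastic jar with a paper band and blue screw cap, one cylinder 48 mm across and 102 mm tall over all (body 0 to 84 mm, cap above), about 0.15 kg. Origin: centre of its base; z points to the cap. Starts upright on a fixed black rubber mat (210 x 290 x 3 mm), over 75 mm from the next jar. Absent in some starts.
- jar3_mid (a point): Point on the axis of sample jar 3, 42 mm from its base (the middle of the body below the cap).
- jar4: Sample jar 4: closed white plastic jar with a paper band and blue screw cap, one cylinder 48 mm across and 102 mm tall over all (body 0 to 84 mm, cap above), about 0.15 kg. Origin: centre of its base; z points to the cap. Starts upright on a fixed black rubber mat (210 x 290 x 3 mm), over 75 mm from the next jar. Absent in some starts.
- jar4_mid (a point): Point on the axis of sample jar 4, 42 mm from its base (the middle of the body below the cap).
- cradle0 (a point): Cradle 0 (near in mixer x, +y half): where the mid point of a lying jar belongs, 92 mm above the bench, 32 mm above the platform. Two black V saddles, 6 mm thick, stand 35 mm either side along mixer y; their 45 degree flanks touch the jar 17 mm below and beside its axis and end 4 mm below the axis. The 64 mm between them are open down to the platform.
- cradle1 (a point): Cradle 1 (middle in mixer x, +y half): where the mid point of a lying jar belongs, 92 mm above the bench, 32 mm above the platform. Two black V saddles, 6 mm thick, stand 35 mm either side along mixer y; their 45 degree flanks touch the jar 17 mm below and beside its axis and end 4 mm below the axis. The 64 mm between them are open down to the platform.
- cradle2 (a point): Cradle 2 (far in mixer x, +y half): where the mid point of a lying jar belongs, 92 mm above the bench, 32 mm above the platform. Two black V saddles, 6 mm thick, stand 35 mm either side along mixer y; their 45 degree flanks touch the jar 17 mm below and beside its axis and end 4 mm below the axis. The 64 mm between them are open down to the platform.
- cradle3 (a point): Cradle 3 (near in mixer x, -y half): where the mid point of a lying jar belongs, 92 mm above the bench, 32 mm above the platform. Two black V saddles, 6 mm thick, stand 35 mm either side along mixer y; their 45 degree flanks touch the jar 17 mm below and beside its axis and end 4 mm below the axis. The 64 mm between them are open down to the platform.
- cradle4 (a point): Cradle 4 (middle in mixer x, -y half): where the mid point of a lying jar belongs, 92 mm above the bench, 32 mm above the platform. Two black V saddles, 6 mm thick, stand 35 mm either side along mixer y; their 45 degree flanks touch the jar 17 mm below and beside its axis and end 4 mm below the axis. The 64 mm between them are open down to the platform.
- cradle5 (a point): Cradle 5 (far in mixer x, -y half): where the mid point of a lying jar belongs, 92 mm above the bench, 32 mm above the platform. Two black V saddles, 6 mm thick, stand 35 mm either side along mixer y; their 45 degree flanks touch the jar 17 mm below and beside its axis and end 4 mm below the axis. The 64 mm between them are open down to the platform.
- cup_a: Bystander: clear specimen cup with yellow lid, 62 mm across, 69 mm tall. Origin: centre of its base.
- cup_b: Bystander: second specimen cup, the same.
- probe_block: Bystander: white block 60 x 85 x 90 mm holding two black probes, 161 mm tall over all. Origin: centre of its base.

How it is judged (in metres and radians):
On the way, in this order (a step that is already met when the one before it is completed fails the run):
1. the stop is pressed down and latched, all jars still off the mixer (value of joint stop_press above 0.0065 m and contact force between each of the arm, the fingers and stopbox below 0.3 N and height (world z) of each of jar0_mid, jar1_mid, jar2_mid, jar3_mid, jar4_mid below 0.06 m), for 0.2 s.
2. every jar lies in a cradle, released, while the stop is still latched (((horizontal distance between jar0_mid and cradle0 below 0.024 m and x of jar0_mid in the frame of cradle0 between -0.008 and 0.008 m and z of jar0_mid in the frame of cradle0 between -0.006 and 0.006 m) or (horizontal distance between jar0_mid and cradle1 below 0.024 m and x of jar0_mid in the frame of cradle1 between -0.008 and 0.008 m and z of jar0_mid in the frame of cradle1 between -0.006 and 0.006 m) or (horizontal distance between jar0_mid and cradle2 below 0.024 m and x of jar0_mid in the frame of cradle2 between -0.008 and 0.008 m and z of jar0_mid in the frame of cradle2 between -0.006 and 0.006 m) or (horizontal distance between jar0_mid and cradle3 below 0.024 m and x of jar0_mid in the frame of cradle3 between -0.008 and 0.008 m and z of jar0_mid in the frame of cradle3 between -0.006 and 0.006 m) or (horizontal distance between jar0_mid and cradle4 below 0.024 m and x of jar0_mid in the frame of cradle4 between -0.008 and 0.008 m and z of jar0_mid in the frame of cradle4 between -0.006 and 0.006 m) or (horizontal distance between jar0_mid and cradle5 below 0.024 m and x of jar0_mid in the frame of cradle5 between -0.008 and 0.008 m and z of jar0_mid in the frame of cradle5 between -0.006 and 0.006 m)) and angle between the z axis of each of jar0, jar1, jar2, jar3, jar4 and the y axis of mixer, either way round below 0.15 rad and linear speed of each of jar0, jar1, jar2, jar3, jar4 below 0.03 m/s and contact force between the fingers and jar0 below 0.3 N and ((horizontal distance between jar1_mid and cradle0 below 0.024 m and x of jar1_mid in the frame of cradle0 between -0.008 and 0.008 m and z of jar1_mid in the frame of cradle0 between -0.006 and 0.006 m) or (horizontal distance between jar1_mid and cradle1 below 0.024 m and x of jar1_mid in the frame of cradle1 between -0.008 and 0.008 m and z of jar1_mid in the frame of cradle1 between -0.006 and 0.006 m) or (horizontal distance between jar1_mid and cradle2 below 0.024 m and x of jar1_mid in the frame of cradle2 between -0.008 and 0.008 m and z of jar1_mid in the frame of cradle2 between -0.006 and 0.006 m) or (horizontal distance between jar1_mid and cradle3 below 0.024 m and x of jar1_mid in the frame of cradle3 between -0.008 and 0.008 m and z of jar1_mid in the frame of cradle3 between -0.006 and 0.006 m) or (horizontal distance between jar1_mid and cradle4 below 0.024 m and x of jar1_mid in the frame of cradle4 between -0.008 and 0.008 m and z of jar1_mid in the frame of cradle4 between -0.006 and 0.006 m) or (horizontal distance between jar1_mid and cradle5 below 0.024 m and x of jar1_mid in the frame of cradle5 between -0.008 and 0.008 m and z of jar1_mid in the frame of cradle5 between -0.006 and 0.006 m)) and contact force between the fingers and jar1 below 0.3 N and ((horizontal distance between jar2_mid and cradle0 below 0.024 m and x of jar2_mid in the frame of cradle0 between -0.008 and 0.008 m and z of jar2_mid in the frame of cradle0 between -0.006 and 0.006 m) or (horizontal distance between jar2_mid and cradle1 below 0.024 m and x of jar2_mid in the frame of cradle1 between -0.008 and 0.008 m and z of jar2_mid in the frame of cradle1 between -0.006 and 0.006 m) or (horizontal distance between jar2_mid and cradle2 below 0.024 m and x of jar2_mid in the frame of cradle2 between -0.008 and 0.008 m and z of jar2_mid in the frame of cradle2 between -0.006 and 0.006 m) or (horizontal distance between jar2_mid and cradle3 below 0.024 m and x of jar2_mid in the frame of cradle3 between -0.008 and 0.008 m and z of jar2_mid in the frame of cradle3 between -0.006 and 0.006 m) or (horizontal distance between jar2_mid and cradle4 below 0.024 m and x of jar2_mid in the frame of cradle4 between -0.008 and 0.008 m and z of jar2_mid in the frame of cradle4 between -0.006 and 0.006 m) or (horizontal distance between jar2_mid and cradle5 below 0.024 m and x of jar2_mid in the frame of cradle5 between -0.008 and 0.008 m and z of jar2_mid in the frame of cradle5 between -0.006 and 0.006 m)) and contact force between the fingers and jar2 below 0.3 N and ((horizontal distance between jar3_mid and cradle0 below 0.024 m and x of jar3_mid in the frame of cradle0 between -0.008 and 0.008 m and z of jar3_mid in the frame of cradle0 between -0.006 and 0.006 m) or (horizontal distance between jar3_mid and cradle1 below 0.024 m and x of jar3_mid in the frame of cradle1 between -0.008 and 0.008 m and z of jar3_mid in the frame of cradle1 between -0.006 and 0.006 m) or (horizontal distance between jar3_mid and cradle2 below 0.024 m and x of jar3_mid in the frame of cradle2 between -0.008 and 0.008 m and z of jar3_mid in the frame of cradle2 between -0.006 and 0.006 m) or (horizontal distance between jar3_mid and cradle3 below 0.024 m and x of jar3_mid in the frame of cradle3 between -0.008 and 0.008 m and z of jar3_mid in the frame of cradle3 between -0.006 and 0.006 m) or (horizontal distance between jar3_mid and cradle4 below 0.024 m and x of jar3_mid in the frame of cradle4 between -0.008 and 0.008 m and z of jar3_mid in the frame of cradle4 between -0.006 and 0.006 m) or (horizontal distance between jar3_mid and cradle5 below 0.024 m and x of jar3_mid in the frame of cradle5 between -0.008 and 0.008 m and z of jar3_mid in the frame of cradle5 between -0.006 and 0.006 m)) and contact force between the fingers and jar3 below 0.3 N and ((horizontal distance between jar4_mid and cradle0 below 0.024 m and x of jar4_mid in the frame of cradle0 between -0.008 and 0.008 m and z of jar4_mid in the frame of cradle0 between -0.006 and 0.006 m) or (horizontal distance between jar4_mid and cradle1 below 0.024 m and x of jar4_mid in the frame of cradle1 between -0.008 and 0.008 m and z of jar4_mid in the frame of cradle1 between -0.006 and 0.006 m) or (horizontal distance between jar4_mid and cradle2 below 0.024 m and x of jar4_mid in the frame of cradle2 between -0.008 and 0.008 m and z of jar4_mid in the frame of cradle2 between -0.006 and 0.006 m) or (horizontal distance between jar4_mid and cradle3 below 0.024 m and x of jar4_mid in the frame of cradle3 between -0.008 and 0.008 m and z of jar4_mid in the frame of cradle3 between -0.006 and 0.006 m) or (horizontal distance between jar4_mid and cradle4 below 0.024 m and x of jar4_mid in the frame of cradle4 between -0.008 and 0.008 m and z of jar4_mid in the frame of cradle4 between -0.006 and 0.006 m) or (horizontal distance between jar4_mid and cradle5 below 0.024 m and x of jar4_mid in the frame of cradle5 between -0.008 and 0.008 m and z of jar4_mid in the frame of cradle5 between -0.006 and 0.006 m)) and contact force between the fingers and jar4 below 0.3 N and value of joint stop_press above 0.0065 m), for 0.3 s.
3. the red head has been turned clockwise and has come up (value of joint stop_turn above 0.5 rad and value of joint stop_press below 0.0025 m), for 0.2 s.
At the end, for the whole second after the job is handed in: Every jar present lies at rest and released on its side in a cradle: the mid point of its body within 8 mm of the cradle point across, about 22 mm along and 6 mm in height, its axis within 0.15 rad of the cradle's direction; the red head is up (less than 2.5 mm down) (((horizontal distance between jar0_mid and cradle0 below 0.024 m and x of jar0_mid in the frame of cradle0 between -0.008 and 0.008 m and z of jar0_mid in the frame of cradle0 between -0.006 and 0.006 m) or (horizontal distance between jar0_mid and cradle1 below 0.024 m and x of jar0_mid in the frame of cradle1 between -0.008 and 0.008 m and z of jar0_mid in the frame of cradle1 between -0.006 and 0.006 m) or (horizontal distance between jar0_mid and cradle2 below 0.024 m and x of jar0_mid in the frame of cradle2 between -0.008 and 0.008 m and z of jar0_mid in the frame of cradle2 between -0.006 and 0.006 m) or (horizontal distance between jar0_mid and cradle3 below 0.024 m and x of jar0_mid in the frame of cradle3 between -0.008 and 0.008 m and z of jar0_mid in the frame of cradle3 between -0.006 and 0.006 m) or (horizontal distance between jar0_mid and cradle4 below 0.024 m and x of jar0_mid in the frame of cradle4 between -0.008 and 0.008 m and z of jar0_mid in the frame of cradle4 between -0.006 and 0.006 m) or (horizontal distance between jar0_mid and cradle5 below 0.024 m and x of jar0_mid in the frame of cradle5 between -0.008 and 0.008 m and z of jar0_mid in the frame of cradle5 between -0.006 and 0.006 m)) and angle between the z axis of each of jar0, jar1, jar2, jar3, jar4 and the y axis of mixer, either way round below 0.15 rad and linear speed of each of jar0, jar1, jar2, jar3, jar4 below 0.03 m/s and contact force between the fingers and jar0 below 0.3 N and ((horizontal distance between jar1_mid and cradle0 below 0.024 m and x of jar1_mid in the frame of cradle0 between -0.008 and 0.008 m and z of jar1_mid in the frame of cradle0 between -0.006 and 0.006 m) or (horizontal distance between jar1_mid and cradle1 below 0.024 m and x of jar1_mid in the frame of cradle1 between -0.008 and 0.008 m and z of jar1_mid in the frame of cradle1 between -0.006 and 0.006 m) or (horizontal distance between jar1_mid and cradle2 below 0.024 m and x of jar1_mid in the frame of cradle2 between -0.008 and 0.008 m and z of jar1_mid in the frame of cradle2 between -0.006 and 0.006 m) or (horizontal distance between jar1_mid and cradle3 below 0.024 m and x of jar1_mid in the frame of cradle3 between -0.008 and 0.008 m and z of jar1_mid in the frame of cradle3 between -0.006 and 0.006 m) or (horizontal distance between jar1_mid and cradle4 below 0.024 m and x of jar1_mid in the frame of cradle4 between -0.008 and 0.008 m and z of jar1_mid in the frame of cradle4 between -0.006 and 0.006 m) or (horizontal distance between jar1_mid and cradle5 below 0.024 m and x of jar1_mid in the frame of cradle5 between -0.008 and 0.008 m and z of jar1_mid in the frame of cradle5 between -0.006 and 0.006 m)) and contact force between the fingers and jar1 below 0.3 N and ((horizontal distance between jar2_mid and cradle0 below 0.024 m and x of jar2_mid in the frame of cradle0 between -0.008 and 0.008 m and z of jar2_mid in the frame of cradle0 between -0.006 and 0.006 m) or (horizontal distance between jar2_mid and cradle1 below 0.024 m and x of jar2_mid in the frame of cradle1 between -0.008 and 0.008 m and z of jar2_mid in the frame of cradle1 between -0.006 and 0.006 m) or (horizontal distance between jar2_mid and cradle2 below 0.024 m and x of jar2_mid in the frame of cradle2 between -0.008 and 0.008 m and z of jar2_mid in the frame of cradle2 between -0.006 and 0.006 m) or (horizontal distance between jar2_mid and cradle3 below 0.024 m and x of jar2_mid in the frame of cradle3 between -0.008 and 0.008 m and z of jar2_mid in the frame of cradle3 between -0.006 and 0.006 m) or (horizontal distance between jar2_mid and cradle4 below 0.024 m and x of jar2_mid in the frame of cradle4 between -0.008 and 0.008 m and z of jar2_mid in the frame of cradle4 between -0.006 and 0.006 m) or (horizontal distance between jar2_mid and cradle5 below 0.024 m and x of jar2_mid in the frame of cradle5 between -0.008 and 0.008 m and z of jar2_mid in the frame of cradle5 between -0.006 and 0.006 m)) and contact force between the fingers and jar2 below 0.3 N and ((horizontal distance between jar3_mid and cradle0 below 0.024 m and x of jar3_mid in the frame of cradle0 between -0.008 and 0.008 m and z of jar3_mid in the frame of cradle0 between -0.006 and 0.006 m) or (horizontal distance between jar3_mid and cradle1 below 0.024 m and x of jar3_mid in the frame of cradle1 between -0.008 and 0.008 m and z of jar3_mid in the frame of cradle1 between -0.006 and 0.006 m) or (horizontal distance between jar3_mid and cradle2 below 0.024 m and x of jar3_mid in the frame of cradle2 between -0.008 and 0.008 m and z of jar3_mid in the frame of cradle2 between -0.006 and 0.006 m) or (horizontal distance between jar3_mid and cradle3 below 0.024 m and x of jar3_mid in the frame of cradle3 between -0.008 and 0.008 m and z of jar3_mid in the frame of cradle3 between -0.006 and 0.006 m) or (horizontal distance between jar3_mid and cradle4 below 0.024 m and x of jar3_mid in the frame of cradle4 between -0.008 and 0.008 m and z of jar3_mid in the frame of cradle4 between -0.006 and 0.006 m) or (horizontal distance between jar3_mid and cradle5 below 0.024 m and x of jar3_mid in the frame of cradle5 between -0.008 and 0.008 m and z of jar3_mid in the frame of cradle5 between -0.006 and 0.006 m)) and contact force between the fingers and jar3 below 0.3 N and ((horizontal distance between jar4_mid and cradle0 below 0.024 m and x of jar4_mid in the frame of cradle0 between -0.008 and 0.008 m and z of jar4_mid in the frame of cradle0 between -0.006 and 0.006 m) or (horizontal distance between jar4_mid and cradle1 below 0.024 m and x of jar4_mid in the frame of cradle1 between -0.008 and 0.008 m and z of jar4_mid in the frame of cradle1 between -0.006 and 0.006 m) or (horizontal distance between jar4_mid and cradle2 below 0.024 m and x of jar4_mid in the frame of cradle2 between -0.008 and 0.008 m and z of jar4_mid in the frame of cradle2 between -0.006 and 0.006 m) or (horizontal distance between jar4_mid and cradle3 below 0.024 m and x of jar4_mid in the frame of cradle3 between -0.008 and 0.008 m and z of jar4_mid in the frame of cradle3 between -0.006 and 0.006 m) or (horizontal distance between jar4_mid and cradle4 below 0.024 m and x of jar4_mid in the frame of cradle4 between -0.008 and 0.008 m and z of jar4_mid in the frame of cradle4 between -0.006 and 0.006 m) or (horizontal distance between jar4_mid and cradle5 below 0.024 m and x of jar4_mid in the frame of cradle5 between -0.008 and 0.008 m and z of jar4_mid in the frame of cradle5 between -0.006 and 0.006 m)) and contact force between the fingers and jar4 below 0.3 N and value of joint stop_press below 0.0025 m); the robot touches nothing.
It fails at once if the first specimen cup is pushed or tipped (moved over 25 mm or tilted over 0.4 rad) (distance of cup_a from where it was at the start of the episode above 0.025 m or angle between cup_a's own z axis and vertical above 0.4 rad).
It fails at once if the second specimen cup is pushed or tipped (moved over 25 mm or tilted over 0.4 rad) (distance of cup_b from where it was at the start of the episode above 0.025 m or angle between cup_b's own z axis and vertical above 0.4 rad).
It fails at once if the probe block is pushed or tipped (moved over 25 mm or tilted over 0.4 rad) (distance of probe_block from where it was at the start of the episode above 0.025 m or angle between probe_block's own z axis and vertical above 0.4 rad).
Of jar0, jar1, jar2, jar3, jar4 only 3 to 5 are there at a start; the rules pass over those that are not, and their reading is None.
At some moment in a run one of jar0, jar1, jar2, jar3, jar4 may be knocked a few centimetres aside while the robot is not near it.
It also fails if it takes over 210 s, if anything falls off the work surface, if the arm or the gripper's body presses on something with over 40 N, if the wrist force passes 120 N, or if a joint passes its speed limit or range.

## Working session

There is one attempt and no reset: what is moved stays moved. The work goes in short steps, Python scripts to look and compute and a tool call to move; the robot and the scene stay as the last step left them, time stands still between calls to the robot, and variables do not carry over. Pictures are saved under pics/ and viewed, at most 14 in all, crops included, and the job is handed in when it is done.

Besides the shell and the picture viewer there is one more tool, called after "Emit:" in YAML: its name, and indented under it one key for each argument. arm_command: Moves the arm, as the interface text tells. Its arguments: {"type":"object","properties":{"series":{"type":"array","items":{"type":"array","items":{"type":"number"}}},"fingers":{"type":"number"}},"required":["series"]}

```bash
mkdir -p pics
python3 - <<'E'
from bench import r
import cv2,pickle
s=r.get_state();print(s)
for n in("scene","top"):
    f=r.grab_frame(n);pickle.dump(f,open(f"pics/{n}0.pkl","wb"));cv2.imwrite(f"pics/{n}0.png",f["img"][:,:,::-1])
    print(n,f["fx"],f["fy"],f["cx"],f["cy"],f["camera_from_world"].round(4).tolist(),f.keys())
E
```

```text
{'time': 0.0, 'q': array([ 90.48149388,  28.75286038, -24.45139615,  88.89149275,
        12.65220651,  65.21928318, -12.0498524 ]), 'dq': array([ 0.00615689, -0.01200152,  0.03720368, -0.01285238,  0.06661896,
       -0.08389081,  0.04299704]), 'joint_efforts': array([-2.87844978e-04, -5.69511473e+01, -5.81599340e+00, -2.80934930e+01,
        1.08357987e-02,  1.20383321e-02,  1.48751275e-05]), 'eef_pos': array([ 0.16358796, -0.6283677 ,  0.23026656]), 'eef_rot': array([-1.79889846e+02, -1.61003439e-03,  1.46001827e+01]), 'contact_force': array([0.62977357, 0.18977898, 0.64496039]), 'moment': array([-0.01814216, -0.0556713 ,  0.01966752]), 'grasp_force': 0.0, 'width': 0.08558602664601007}
scene 511.56568551083774 511.56568551083774 320.46237628109924 237.31785380235502 [[-0.8579, 0.5136, 0.0163, 0.5043], [-0.3243, -0.5658, 0.7581, 0.1569], [0.3986, 0.645, 0.652, -1.2771], [0.0, 0.0, 0.0, 1.0]] dict_keys(['img', 'fx', 'fy', 'cx', 'cy', 'camera_from_world'])
top 524.2342197764366 524.2342197764366 314.8561737164132 247.11229522601786 [[-0.0939, -0.9956, -0.0015, 0.0659], [0.9736, -0.0922, 0.2087, -0.6297], [-0.208, 0.0181, 0.978, -1.1556], [0.0, 0.0, 0.0, 1.0]] dict_keys(['img', 'fx', 'fy', 'cx', 'cy', 'camera_from_world'])
```

View pics/top0.png

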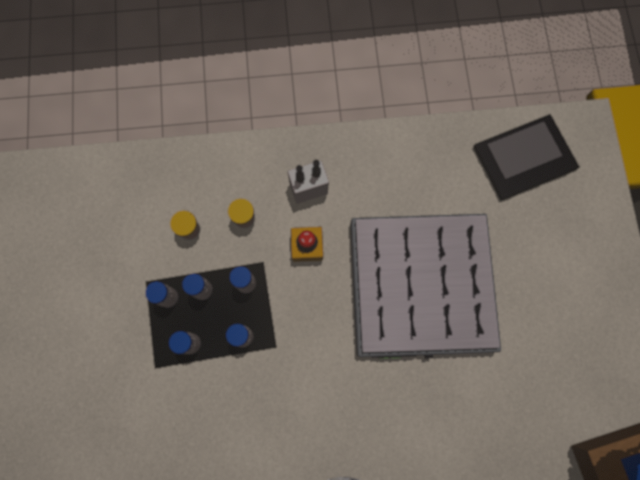

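View pics/scene0.png

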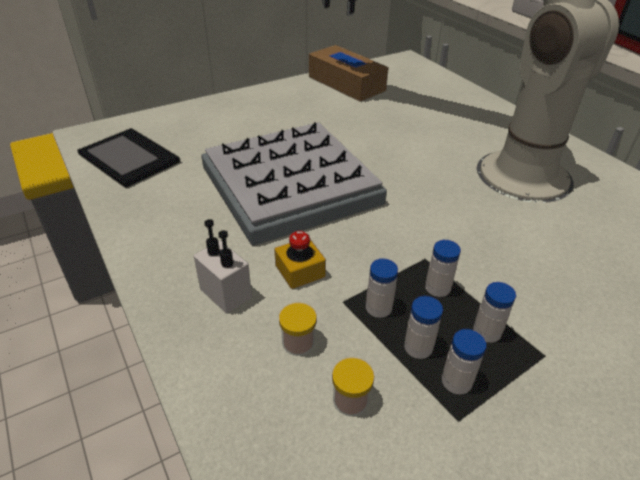

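The top view shows five blue-capped jars on the mat (left, caps at about (160,293), (196,287), (242,278), (182,343) and (239,335)). The red button is at (307,240), the cups at (184,223) and (241,211), and the probe block at (308,180). The mixer is on the right with its 12 saddles in a 4x3 pattern. The scene view confirms this. Next I'll measure positions.

```bash
cat > h.py <<'E'
import numpy as np,cv2
from scipy.spatial.transform import Rotation as R
def ray(f,uv,z):
    T=np.array(f["camera_from_world"]);uv=np.atleast_2d(np.array(uv,float))
    d=np.c_[(uv[:,0]-f["cx"])/f["fx"],-(uv[:,1]-f["cy"])/f["fy"],-np.ones(len(uv))]@T[:3,:3]
    o=-T[:3,:3].T@T[:3,3]
    return o+d*((z-o[2])/d[:,2])[:,None]
def proj(f,p):
    T=np.array(f["camera_from_world"]);c=np.atleast_2d(p)@T[:3,:3].T+T[:3,3]
    return np.c_[f["cx"]+f["fx"]*c[:,0]/-c[:,2],f["cy"]-f["fy"]*c[:,1]/-c[:,2]]
def blobs(m,amin,amax=1e9):
    n,l,s,c=cv2.connectedComponentsWithStats(m.astype(np.uint8))
    return [(c[i].round(1),s[i,4],l==i) for i in range(1,n) if amin<s[i,4]<amax]
def hsv(f): return cv2.cvtColor(f["img"],cv2.COLOR_RGB2HSV)
def col(f,k):
    h=hsv(f);H,S,V=h[...,0].astype(int),h[...,1],h[...,2]
    return {"blue":(H>105)&(H<130)&(S>140)&(V>50),"red":((H<6)|(H>174))&(S>170)&(V>90),
     "yellow":(H>18)&(H<32)&(S>150)&(V>90),"dark":V<60}[k]
E
python3 - <<'E'
from h import *;import pickle
for n in("top","scene"):
    f=pickle.load(open(f"pics/{n}0.pkl","rb"))
    print(n)
    for k,z in(("blue",.105),("red",.085),("yellow",.069)):
        for c,a,_ in blobs(col(f,k),25): print(k,c,a,ray(f,c,z)[0].round(4))
    for c,a,_ in blobs(col(f,"dark"),15,300):
        p=ray(f,c,.073)[0]
        if .2<p[0]<.9 and p[1]<0.1: print("dark",c,a,p.round(4))
# xarm7 fk test
def dh(t,d,al,a):
    t,al=np.radians([t,al]);c,s=np.cos(t),np.sin(t);ca,sa=np.cos(al),np.sin(al)
    return np.array([[c,-s,0,a],[s*ca,c*ca,-sa,-d*sa],[s*sa,c*sa,ca,d*ca],[0,0,0,1]])
q=[90.4815,28.7529,-24.4514,88.8915,12.6522,65.2193,-12.05]
T=np.eye(4)
for t,(d,al,a) in zip(q,[(.267,0,0),(0,-90,0),(.293,90,0),(0,90,.0525),(.3425,90,.0775),(0,90,0),(.097,-90,.076)]): T=T@dh(t,d,al,a)
print(T.round(3),R.from_matrix(T[:3,:3]).as_euler("xyz",degrees=True))
E
```

```text
top
blue [239.7 276.6] 321 [0.5737 0.1803 0.105 ]
blue [192.7 284. ] 324 [0.567  0.2854 0.105 ]
blue [156.  291.9] 324 [0.557  0.3672 0.105 ]
blue [236.2 334.4] 367 [0.4474 0.196  0.105 ]
blue [179.4 342. ] 385 [0.4427 0.3199 0.105 ]
blue [637.7 471.7] 58 [ 0.0899 -0.6121  0.105 ]
red [306.6 238.6] 96 [0.6509 0.0238 0.085 ]
yellow [625.8 124.9] 2347 [ 0.8652 -0.7794  0.069 ]
yellow [240.5 211.1] 471 [0.7357 0.1731 0.069 ]
yellow [183.  223.1] 484 [0.7192 0.3095 0.069 ]
yellow [306.4 244.1] 470 [0.6415 0.0254 0.069 ]
dark [315.8 169.5] 90 [ 0.8206 -0.0136  0.073 ]
dark [299.3 174.8] 86 [0.8111 0.0269 0.073 ]
dark [636.2 200.7] 213 [ 0.6717 -0.7593  0.073 ]
dark [470.2 241.1] 82 [ 0.6119 -0.3541  0.073 ]
dark [406.1 243.4] 53 [ 0.6205 -0.2052  0.073 ]
dark [440.3 242.1] 70 [ 0.6161 -0.2846  0.073 ]
dark [375.8 237.8] 24 [ 0.6404 -0.1367  0.073 ]
dark [306.3 247.5] 88 [0.6326 0.0263 0.073 ]
dark [376.7 253.7] 21 [ 0.6027 -0.1344  0.073 ]
dark [474.  279.3] 84 [ 0.5224 -0.3488  0.073 ]
dark [408.1 272.2] 28 [ 0.5529 -0.201   0.073 ]
dark [443.5 280.3] 71 [ 0.5267 -0.2791  0.073 ]
dark [3
[... 1288 characters left out ...]
 [317.2 144.1] 123 [ 0.436  -0.2712  0.073 ]
dark [236.1 147.5] 124 [ 0.6117 -0.3519  0.073 ]
dark [283.3 152.6] 127 [ 0.5251 -0.2768  0.073 ]
dark [332.5 160.1] 132 [ 0.4418 -0.1923  0.073 ]
dark [246.7 161.8] 135 [ 0.6162 -0.2824  0.073 ]
dark [297.5 169.6] 139 [ 0.5311 -0.1973  0.073 ]
dark [347.7 175.4] 134 [ 0.4458 -0.1224  0.073 ]
dark [260.2 179.6] 155 [ 0.6207 -0.2027  0.073 ]
dark [311.8 185.6] 156 [ 0.5345 -0.1277  0.073 ]
dark [273.  196.6] 168 [ 0.6249 -0.1331  0.073 ]
dark [299.8 253.7] 286 [0.6622 0.0483 0.073 ]
[[ 0.259  0.966 -0.014  0.193]
 [ 0.965 -0.26  -0.037  0.557]
 [-0.04  -0.004 -0.999  0.312]
 [ 0.     0.     0.     1.   ]] [-179.75811159    2.26913775   74.96354321]
```

Emit:
arm_command:
  series:
    - [1,-0.8,0,0,0,0]
    - [1,-0.8,0,0,0,0]
    - [1,-0.8,0,0,0,0]
    - [1,-0.8,0,0,0,0]
    - [1,-0.8,0,0,0,0]
    - [1,-0.8,0,0,0,0]
    - [1,-0.8,0,0,0,0]
  fingers: 0

```text
time: 0.98
eef_pos: [0.3967, -0.3162, 0.2316]
eef_rot: [-180.0, -0.1, 15.1]
contact_force: [0.4, -1.1, 0.2]
width: -0.0001
grasp_force: 0.0
```

```bash
cat > go.py <<'E'
# go.py x y z roll pitch yaw : move from present pose in command units
from h import *;from bench import r;import sys,json
s=r.get_state();open("log.jsonl","a").write(json.dumps([list(s["q"]),list(s["eef_pos"]),list(s["eef_rot"])])+"\n")
R0=R.from_euler("xyz",s["eef_rot"],degrees=True)
print("t",round(s["time"],2),"p",s["eef_pos"].round(4),"rot",s["eef_rot"].round(1),"q",s["q"].round(1),"F",s["contact_force"].round(1),"w",round(s["width"],4))
if len(sys.argv)>4:
    a=[float(v) for v in sys.argv[1:]]
    d=R0.inv().apply(np.array(a[:3])-s["eef_pos"])/.3
    w=(R0.inv()*R.from_euler("xyz",a[3:],degrees=True)).as_rotvec()/1.5
    print("move",d.round(3).tolist(),w.round(3).tolist(),"rows",round(max(np.linalg.norm(d)*.3/.0625,np.degrees(np.linalg.norm(w)*1.5)/10.7),1))
E
python3 go.py .651 .024 .13 180 0 14.6
```

```text
t 0.97 p [ 0.3967 -0.3162  0.2316] rot [-1.80e+02 -1.00e-01  1.51e+01] q [ 65.9  15.2 -35.2 108.8  10.1  59.  -48.5] F [ 0.4 -1.1  0.2] w -0.0001
move [1.113, -0.874, 0.341] [-0.001, -0.001, 0.006] rows 7.0
```

Emit:
arm_command:
  series:
    - [0.99,-0.78,0.1,0,0,0]
    - [0.99,-0.78,0.1,0,0,0]
    - [0.99,-0.78,0.1,0,0,0]
    - [0.99,-0.78,0.1,0,0,0]
    - [0.99,-0.78,0.1,0,0,0]
    - [0.99,-0.78,0.1,0,0,0]
    - [0.99,-0.78,0.1,0,0,0]
    - [0.99,-0.78,0.1,0,0,0]

```text
time: 1.98
eef_pos: [0.6217, -0.0205, 0.2004]
eef_rot: [180.0, 0.1, 14.6]
contact_force: [-0.4, -0.4, 0.1]
width: -0.0003
grasp_force: 0.0
```

```bash
python3 go.py .651 .024 .082 180 0 14.6
python3 - <<'E'
from h import *;import pickle
F={n:pickle.load(open(f"pics/{n}0.pkl","rb")) for n in("top","scene")}
# triangulate cap centroids
def tri(ut,us):
    A=[];b=[]
    for n,u in(("top",ut),("scene",us)):
        p0=ray(F[n],u,0.)[0];p1=ray(F[n],u,.2)[0];d=(p1-p0)/np.linalg.norm(p1-p0);P=np.eye(3)-np.outer(d,d);A.append(P);b.append(P@p0)
    x,res,_,_=np.linalg.lstsq(np.vstack(A),np.hstack(b),rcond=None);return x.round(4),np.sqrt(res).round(4)
for a,b in [((239.7,276.6),(383.5,270.3)),((192.7,284.),(426.6,309.2)),((156,291.9),(468.5,343.9)),((236.2,334.4),(446.3,250.7)),((179.4,342),(499.8,294.6)),((306.6,238.6),(298.6,239.2)),((240.5,211.1),(296.9,318.4)),((183,223.1),(352.3,376.9))]: print(tri(a,b))
E
```

```text
t 1.98 p [ 0.6217 -0.0205  0.2004] rot [1.80e+02 1.00e-01 1.46e+01] q [ 27.4  30.7 -38.6  94.4  21.1  62.5 -92.6] F [-0.4 -0.4  0.1] w -0.0003
move [0.133, -0.119, 0.395] [0.0, 0.001, 0.0] rows 2.1
(array([0.5743, 0.1811, 0.1004]), array([0.0005]))
(array([0.5676, 0.2862, 0.1012]), array([0.]))
(array([0.5575, 0.3688, 0.1004]), array([0.0005]))
(array([0.4477, 0.1967, 0.1001]), array([0.]))
(array([0.4432, 0.321 , 0.0999]), array([0.0004]))
(array([0.6509, 0.0238, 0.0847]), array([0.]))
(array([0.7372, 0.1735, 0.0645]), array([0.0004]))
(array([0.7207, 0.3106, 0.0641]), array([0.0002]))
```

Emit:
arm_command:
  series:
    - [0.133,-0.119,0.1,0,0,0]
    - [0.133,-0.119,0.25,0,0,0]
    - [0.133,-0.119,0.32,0,0,0]
    - [0.133,-0.119,0.36,0,0,0]
    - [0.133,-0.119,0.38,0,0,0]
    - [0.133,-0.119,0.395,0,0,0]
    - [0.133,-0.119,0.395,0,0,0]
    - [0.133,-0.119,0.395,0,0,0]

```text
time: 2.98
eef_pos: [0.6527, 0.0246, 0.0841]
eef_rot: [179.9, -0.1, 14.6]
contact_force: [0.0, -1.1, 4.5]
width: -0.0003
grasp_force: 2.3
```

```bash
python3 go.py
```

```text
t 2.98 p [0.6527 0.0246 0.0841] rot [ 1.799e+02 -1.000e-01  1.460e+01] q [  19.5   41.   -34.5   94.3   27.7   53.3 -100.6] F [ 0.  -1.1  4.5] w -0.0003
```

Emit:
arm_command:
  series:
    - [0,0,-0.1,0,0,0]
    - [0,0,-0.3,0,0,0]
    - [0,0,-0.5,0,0,0]
    - [0,0,-0.5,0,0,0]

```text
time: 3.48
eef_pos: [0.6553, 0.0262, 0.2394]
eef_rot: [179.9, -0.6, 14.6]
contact_force: [0.7, 0.0, -0.0]
width: -0.0001
grasp_force: 0.0
```

```bash
python3 go.py
python3 - <<'E'
from h import *
import json
from scipy.optimize import least_squares
L=[json.loads(l) for l in open("log.jsonl")]
L.append([[90.4815,28.7529,-24.4514,88.8915,12.6522,65.2193,-12.05],[.16359,-.62837,.23027],[-179.889,-.0016,14.6]])
def dh(t,d,al,a):
    t,al=np.radians([t,al]);c,s=np.cos(t),np.sin(t);ca,sa=np.cos(al),np.sin(al)
    return np.array([[c,-s,0,a],[s*ca,c*ca,-sa,-d*sa],[s*sa,c*sa,ca,d*ca],[0,0,0,1]])
import itertools
best=[]
def mk(sg):
    def fk(x,q):
        off=x[8:15];T=np.eye(4)
        for i,(d,al,a) in enumerate([(x[0],0,0),(0,-90,0),(x[1],90,0),(0,90,x[2]),(x[3],90,x[4]),(0,90,0),(x[5],-90,x[6])]): T=T@dh(sg[i]*q[i]+off[i],d,al,a)
        return T
    return fk
def res(x,fk):
    o=[]
    for q,p,e in L:
        T=fk(x,q);Rm=R.from_euler("xyz",e,degrees=True).as_matrix()
        o+=list((T[:3,3]-p)*10)+list((T[:3,:3]-Rm).ravel())
    return o+list((x[8:15]-x0[8:15])*1e-4)+list((x[:7]-x0[:7])*.05)
for s1,s3,s5,s7 in itertools.product((1,-1),repeat=4):
  sg=[s1,1,s3,1,s5,1,s7];fk=mk(sg)
  for o1 in(-150,0,90):
   for o7 in (0,90,180,-90):
    x0=np.array([.267,.35,.0525,.4,.0775,.25,.076,0,o1,0,0,0,0,0,o7],float)
    try: s=least_squares(res,x0,args=(fk,),x_scale=np.r_[np.ones(8)*.05,np.ones(7)*5],max_nfev=60)
    except Exception as e: continue
    best.append((s.cost,sg,s.x))
best.sort(key=lambda b:b[0])
for b in best[:4]: print(b[0],b[1],b[2].round(3).tolist())
E
```

```text
t 3.48 p [0.6553 0.0262 0.2394] rot [179.9  -0.6  14.6] q [ 22.6  31.6 -39.3  87.7  21.2  67.6 -95.9] F [ 0.7  0.  -0. ] w -0.0001
0.0029145042069106345 [-1, 1, -1, 1, 1, 1, -1] [0.152, 0.514, -0.002, -0.472, 0.004, 0.163, -0.003, -3.024, -1.284, -0.496, -181.627, -357.72, -180.598, -182.272, -92.371]
0.051176224229698676 [-1, 1, -1, 1, 1, 1, -1] [1.513, -0.499, -0.125, 0.512, -0.278, 1.161, -1.368, -5.933, -115.051, -49.397, 102.801, -170.566, 146.758, 29.292, 74.036]
0.05364931220374561 [-1, 1, 1, 1, 1, 1, -1] [-0.088, 0.013, 0.45, 0.151, 0.508, -0.137, -0.004, 1.358, 32.705, 78.985, -127.973, 21.814, 138.816, 69.908, -118.519]
0.053664143598940554 [-1, 1, 1, 1, 1, 1, -1] [-0.088, 0.013, 0.45, 0.151, 0.508, -0.137, -0.004, -42.12, 32.705, 78.985, -127.972, 21.806, 138.812, 69.915, 241.476]
```

```bash
cat > kin.py <<'E'
from h import *
import json
from scipy.optimize import least_squares
def dh(t,d,al,a):
    t,al=np.radians([t,al]);c,s=np.cos(t),np.sin(t);ca,sa=np.cos(al),np.sin(al)
    return np.array([[c,-s,0,a],[s*ca,c*ca,-sa,-d*sa],[s*sa,c*sa,ca,d*ca],[0,0,0,1]])
SG=[-1,1,-1,1,1,1,-1];OFF=np.array([0,0,-180,0,-180,-180,-90.])
AL=[0,-90,90,90,90,90,-90]
def fk(x,q):
    T=np.eye(4);D=[x[0],0,x[1],0,x[2],0,x[3]]
    for i in range(7): T=T@dh(SG[i]*q[i]+OFF[i]+x[4+i],D[i],AL[i],0)
    return T
def fit():
    L=[json.loads(l) for l in open("log.jsonl")]
    L.append([[90.4815,28.7529,-24.4514,88.8915,12.6522,65.2193,-12.05],[.16359,-.62837,.23027],[-179.889,-.0016,14.6]])
    def res(x):
        o=[]
        for q,p,e in L:
            T=fk(x,q);o+=list((T[:3,3]-p)*5)+list((T[:3,:3]-R.from_euler("xyz",e,degrees=True).as_matrix()).ravel())
        return o+list(x[4:]*3e-3)
    s=least_squares(res,[.2,.5,-.47,.25]+[0]*7);return s.x,s.cost,s.fun
lo=np.array([-164.97,-17.58,-87.97,11.32,-80.73,10.89,-147.41]);hi=np.array([164.97,116.51,89.64,138.91,260.73,115.49,147.41])
def ik(x,p,Rm,q0,n=12,seed=0):
    rng=np.random.default_rng(seed);best=None
    def f(q):
        T=fk(x,q);return np.r_[(T[:3,3]-p)*10,(R.from_matrix(T[:3,:3]).inv()*Rm).as_rotvec()*3,(q-q0)*2e-5]
    for k in range(n):
        s=least_squares(f,np.clip(q0 if k==0 else q0+rng.normal(0,40,7),lo+3,hi-3),bounds=(lo+2,hi-2),x_scale=50,max_nfev=80)
        T=fk(x,s.x);e=(np.linalg.norm(T[:3,3]-p)*1e3,np.degrees((R.from_matrix(T[:3,:3]).inv()*Rm).magnitude()))
        key=e[0]+e[1]*3
        if best is None or key<best[0]: best=(key,e,s.x)
        if key<1.5: break
    return best
E
python3 - <<'E'
from kin import *
x,c,f=fit();print(x.round(3),c,abs(np.array(f)).max());np.save("x.npy",x)
def Rt(zh,tilt,capup):
    pass
q=json.loads(open("log.jsonl").readlines()[-1])[0]
# pick: approach azimuth phi, elev tilt alpha from down; tool x up-ish, y horizontal
def pose(phi,al,s):  # z = sin(al)*d - cos(al)*up ; x in vertical plane ; s=+-1 flips
    d=np.array([np.cos(np.radians(phi)),np.sin(np.radians(phi)),0]);u=np.array([0,0,1.])
    a=np.radians(al);z=np.sin(a)*d-np.cos(a)*u;X=s*(np.cos(a)*d+np.sin(a)*u);return R.from_matrix(np.c_[X,np.cross(z,X),z])
jars=[(.5743,.1811),(.5676,.2862),(.5575,.3688),(.4477,.1967),(.4432,.321)]
for al in (45,60,75):
  for i,j in enumerate(jars):
    o=[]
    for dphi in(-60,-30,0,30,60):
      az=np.degrees(np.arctan2(j[1],j[0]))
      for s in(1,-1):
        Rm=pose(az+dphi,al,s);p=np.array([j[0],j[1],.058])+Rm.as_matrix()[:,2]*.019
        b=ik(x,p,Rm,np.array(q),5);o.append(f"{dphi}/{s}:{b[0]:.0f}")
    print("pick",al,i,o)
C=[(.4426,-.1578),(.5324,-.1631),(.6222,-.1685),(.4338,-.3076),(.5236,-.3129),(.6134,-.3182)]
# place: cap dir = +-mixer y ; z = -cos(b) up - sin(b) cap
for be in(0,15,30,45):
  for i,c in enumerate(C):
    o=[]
    for cap in(86.6,-93.4):
      for s in(1,-1):
        Rm=pose(cap,-be,s);p=np.array([*c,.092])+Rm.as_matrix()[:,2]*.019
        b=ik(x,p,Rm,np.array(q),5);o.append(f"{cap:.0f}/{s}:{b[0]:.0f}")
    print("place",be,i,o)
E
```

```text
[ 0.137  0.512 -0.469  0.149 -1.549 -0.085 -1.085  1.299 -0.28  -1.488
 -2.26 ] 0.0002926412443605084 0.009611722338377371
pick 45 0 ['-60/1:0', '-60/-1:0', '-30/1:29', '-30/-1:0', '0/1:65', '0/-1:0', '30/1:0', '30/-1:0', '60/1:0', '60/-1:0']
pick 45 1 ['-60/1:0', '-60/-1:0', '-30/1:50', '-30/-1:0', '0/1:56', '0/-1:0', '30/1:0', '30/-1:0', '60/1:0', '60/-1:0']
pick 45 2 ['-60/1:0', '-60/-1:0', '-30/1:42', '-30/-1:0', '0/1:48', '0/-1:0', '30/1:0', '30/-1:0', '60/1:0', '60/-1:0']
pick 45 3 ['-60/1:0', '-60/-1:0', '-30/1:86', '-30/-1:0', '0/1:92', '0/-1:0', '30/1:0', '30/-1:0', '60/1:0', '60/-1:0']
pick 45 4 ['-60/1:0', '-60/-1:0', '-30/1:72', '-30/-1:0', '0/1:78', '0/-1:0', '30/1:0', '30/-1:0', '60/1:0', '60/-1:0']
pick 60 0 ['-60/1:0', '-60/-1:0', '-30/1:71', '-30/-1:0', '0/1:130', '0/-1:0', '30/1:0', '30/-1:0', '60/1:0', '60/-1:0']
pick 60 1 ['-60/1:0', '-60/-1:0', '-30/1:63', '-30/-1:0', '0/1:121', '0/-1:0', '30/1:0', '30/-1:0', '60/1:0', '60/-1:0']
pick 60 2 ['-60/1:0', '-60/-1:0', '-30/1:55', '-30/-1:0', '0/1:113', '0/-1:0', '30/1:0', '30/-1:0', '60/1:0', '60/-1:0']
pick 60 3 ['-6
[... 1479 characters left out ...]
1:0', '-93/1:0', '-93/-1:0']
place 30 0 ['87/1:0', '87/-1:0', '-93/1:0', '-93/-1:0']
place 30 1 ['87/1:0', '87/-1:0', '-93/1:0', '-93/-1:0']
place 30 2 ['87/1:0', '87/-1:0', '-93/1:0', '-93/-1:0']
place 30 3 ['87/1:0', '87/-1:0', '-93/1:0', '-93/-1:0']
place 30 4 ['87/1:0', '87/-1:0', '-93/1:0', '-93/-1:0']
place 30 5 ['87/1:0', '87/-1:0', '-93/1:0', '-93/-1:0']
place 45 0 ['87/1:0', '87/-1:0', '-93/1:0', '-93/-1:0']
place 45 1 ['87/1:0', '87/-1:0', '-93/1:0', '-93/-1:0']
place 45 2 ['87/1:0', '87/-1:0', '-93/1:0', '-93/-1:0']
place 45 3 ['87/1:0', '87/-1:0', '-93/1:0', '-93/-1:0']
place 45 4 ['87/1:0', '87/-1:0', '-93/1:0', '-93/-1:0']
place 45 5 ['87/1:0', '87/-1:0', '-93/1:0', '-93/-1:0']
```

```bash
cat > gp.py <<'E'
# gp.py gx gy gz phi alpha back [frac]: grasp-point target, approach azimuth phi, tilt alpha from down, backed off along tool z
from h import *;from bench import r;import sys,json
gx,gy,gz,phi,al,back=[float(v) for v in sys.argv[1:7]]
s=r.get_state();open("log.jsonl","a").write(json.dumps([list(s["q"]),list(s["eef_pos"]),list(s["eef_rot"])])+"\n")
R0=R.from_euler("xyz",s["eef_rot"],degrees=True)
print("t",round(s["time"],2),"p",s["eef_pos"].round(4),"rot",s["eef_rot"].round(1),"q",s["q"].round(0),"F",s["contact_force"].round(1),"w",round(s["width"],4),"grasp",(s["eef_pos"]-.019*R0.as_matrix()[:,2]).round(4))
a=np.radians(al);d=np.array([np.cos(np.radians(phi)),np.sin(np.radians(phi)),0]);u=np.array([0,0,1.])
z=np.sin(a)*d-np.cos(a)*u;X=-(np.cos(a)*d+np.sin(a)*u);R1=R.from_matrix(np.c_[X,np.cross(z,X),z])
p=np.array([gx,gy,gz])+z*(.019-back)
m=R0.inv().apply(p-s["eef_pos"])/.3;w=(R0.inv()*R1).as_rotvec()/1.5
print("move",m.round(3).tolist(),w.round(3).tolist(),"rows",round(max(np.linalg.norm(m)*.3/.0625,np.degrees(np.linalg.norm(w)*1.5)/10.7),1))
E
python3 gp.py .36 .12 .30 0 20 0
```

```text
t 3.48 p [0.6553 0.0262 0.2394] rot [179.9  -0.6  14.6] q [ 23.  32. -39.  88.  21.  68. -96.] F [ 0.7  0.  -0. ] w -0.0001 grasp [0.6551 0.0262 0.2584]
move [-0.851, -0.545, -0.153] [-0.324, -0.042, -1.899] rows 15.5
```

Emit:
arm_command:
  series:
    - [-0.4,-0.25,-0.153,-0.16,-0.02,-0.95]
    - [-0.851,-0.545,-0.153,-0.16,-0.02,-0.95]
    - [-0.851,-0.545,-0.153,-0.16,-0.02,-0.95]
    - [-0.851,-0.545,-0.153,-0.16,-0.02,-0.95]
    - [-0.851,-0.545,-0.153,-0.16,-0.02,-0.95]
    - [-0.851,-0.545,-0.153,-0.16,-0.02,-0.95]
    - [-0.851,-0.545,-0.153,-0.16,-0.02,-0.95]
    - [-0.851,-0.545,-0.153,-0.16,-0.02,-0.95]
    - [-0.851,-0.545,-0.153,-0.16,-0.02,-0.95]
  fingers: 0.75

```text
time: 4.6
eef_pos: [0.3627, 0.1185, 0.2783]
eef_rot: [171.4, 9.5, 95.9]
contact_force: [-0.6, -0.2, -0.3]
width: 0.0641
grasp_force: 0.0
```

```bash
python3 gp.py .4477 .1967 .050 10 60 0.13
```

```text
t 4.6 p [0.3627 0.1185 0.2783] rot [171.4   9.5  95.9] q [ 28. -11. -54. 124.   3.  57. -21.] F [-0.6 -0.2 -0.3] w 0.0641 grasp [0.3596 0.1213 0.2968]
move [0.299, -0.09, 0.526] [-0.561, -0.372, -0.943] rows 9.3
```

Emit:
arm_command:
  series:
    - [0.0,0,0.1,-0.561,-0.372,-0.943]
    - [0.0,0,0.1,-0.561,-0.372,-0.943]
    - [0.1,0,0.2,-0.561,-0.372,-0.943]
    - [0.1,-0.05,0.25,-0.561,-0.372,-0.943]
    - [0.2,-0.09,0.35,-0.561,-0.372,-0.943]
    - [0.299,-0.09,0.45,-0.561,-0.372,-0.943]
    - [0.299,-0.09,0.526,-0.561,-0.372,-0.943]
    - [0.299,-0.09,0.526,-0.561,-0.372,-0.943]
    - [0.299,-0.09,0.526,-0.561,-0.372,-0.943]
    - [0.299,-0.09,0.526,-0.561,-0.372,-0.943]
    - [0.299,-0.09,0.526,-0.561,-0.372,-0.943]

```text
time: 5.98
eef_pos: [0.4079, 0.3088, 0.2964]
eef_rot: [-177.7, 55.9, -170.4]
contact_force: [-0.3, 0.6, 0.2]
width: 0.0644
grasp_force: 0.0
```

```bash
python3 gp.py .4477 .1967 .050 10 60 0;python3 - <<'E'
from bench import r
import cv2,numpy as np
a=r.grab_frame("scene")["img"];b=r.grab_frame("wrist")["img"]
cv2.imwrite("pics/p1.png",cv2.resize(np.hstack([a,b]),(800,300))[:,:,::-1])
E
```

```text
t 5.97 p [0.4079 0.3088 0.2964] rot [-177.7   55.9 -170.4] q [ 27. -17. -88. 139.  75.  29. -32.] F [-0.3  0.6  0.2] w 0.0644 grasp [0.3923 0.3069 0.3071]
move [0.637, -0.367, 0.596] [-0.03, -0.048, -0.001] rows 4.5
```

View pics/p1.png

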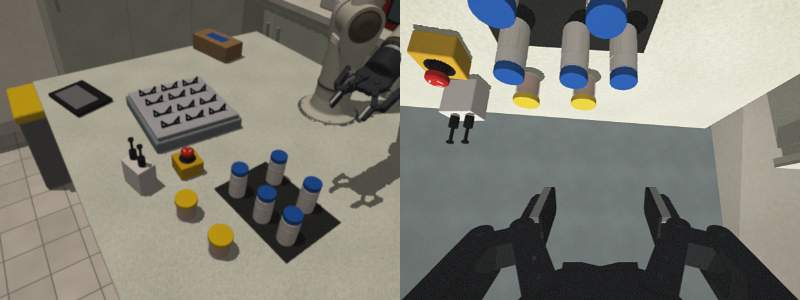

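The picture shows the jars standing untouched. The arm has curled up against its joint limits, so I need a better route.

```bash
cat > sim.py <<'E'
from kin import *
x=None
def jac(x,q):
    T=fk(x,q);J=np.zeros((6,7))
    for i in range(7):
        d=np.array(q,float);d[i]+=.05;U=fk(x,d);J[:3,i]=(U[:3,3]-T[:3,3])/.05;J[3:,i]=(R.from_matrix(U[:3,:3])*R.from_matrix(T[:3,:3]).inv()).as_rotvec()/.05
    return T,J
def track(x,q,p,Rm,n=60):
    q=np.array(q,float)
    for k in range(n):
        T,J=jac(x,q);e=np.r_[p-T[:3,3],(Rm*R.from_matrix(T[:3,:3]).inv()).as_rotvec()]
        s=min(1,.012/max(1e-9,np.linalg.norm(e[:3])),.04/max(1e-9,np.linalg.norm(e[3:])));J2=J*np.r_[1,1,1,.3,.3,.3][:,None];e2=e*np.r_[1,1,1,.3,.3,.3]*s
        act=np.ones(7,bool);dq=np.zeros(7)
        for _ in range(7):
            Ja=J2[:,act];v=Ja.T@np.linalg.solve(Ja@Ja.T+1e-9*np.eye(6),e2);dq[:]=0;dq[act]=v
            bad=((q+dq<lo+.5)|(q+dq>hi-.5))&act
            if not bad.any(): break
            act&=~bad
        q=np.clip(q+np.clip(dq,-6,6),lo,hi)
        if np.linalg.norm(e[:3])<5e-4 and np.linalg.norm(e[3:])<.003: break
    return q,np.linalg.norm(e[:3])*1e3,np.degrees(np.linalg.norm(e[3:]))
def pose(phi,al,s=-1):
    d=np.array([np.cos(np.radians(phi)),np.sin(np.radians(phi)),0]);u=np.array([0,0,1.])
    a=np.radians(al);z=np.sin(a)*d-np.cos(a)*u;X=s*(np.cos(a)*d+np.sin(a)*u);return R.from_matrix(np.c_[X,np.cross(z,X),z])
def gpp(gx,gy,gz,phi,al,back=0):
    Rm=pose(phi,al);return np.array([gx,gy,gz])+Rm.as_matrix()[:,2]*(.019-back),Rm
E
python3 - <<'E'
from sim import *
x,c,f=fit();np.save("x.npy",x);print(x.round(3),c,abs(f).max())
L=[json.loads(l) for l in open("log.jsonl")]
# validate tracker on log
for a,b in zip(L[:-1],L[1:]):
    q,e1,e2=track(x,a[0],np.array(b[1]),R.from_euler("xyz",b[2],degrees=True),120)
    print(np.round(b[0]).tolist(),q.round().tolist(),round(e1,1),round(e2,1))
p,Rm=gpp(.4477,.1967,.05,10,60,.1)
rng=np.random.default_rng(1)
for k in range(12):
    b=ik(x,p,Rm,rng.uniform(lo,hi),3,k)
    if b[0]<2: print("sol",b[2].round())
E
```

```text
[ 0.348  0.512 -0.462  0.363 -1.529  0.472 -0.509  0.591  0.47  -1.081
 -1.487] 0.001813170883207399 0.03137237690543408
[27.0, 31.0, -39.0, 94.0, 21.0, 63.0, -93.0] [27.0, 30.0, -38.0, 94.0, 20.0, 62.0, -92.0] 0.1 0.0
[20.0, 41.0, -35.0, 94.0, 28.0, 53.0, -101.0] [19.0, 41.0, -34.0, 94.0, 27.0, 53.0, -100.0] 0.1 0.0
[23.0, 32.0, -39.0, 88.0, 21.0, 68.0, -96.0] [23.0, 32.0, -40.0, 88.0, 21.0, 68.0, -96.0] 0.1 0.0
[23.0, 32.0, -39.0, 88.0, 21.0, 68.0, -96.0] [23.0, 32.0, -39.0, 88.0, 21.0, 68.0, -96.0] 0.0 0.0
[28.0, -11.0, -54.0, 124.0, 3.0, 57.0, -21.0] [31.0, -12.0, -56.0, 125.0, 1.0, 57.0, -18.0] 0.0 0.0
[27.0, -17.0, -88.0, 139.0, 75.0, 29.0, -32.0] [26.0, -17.0, -87.0, 138.0, 73.0, 30.0, -30.0] 7.1 1.6
```

Run:
```python
from sim import *
x=np.load("x.npy")
J=dict(A=(.5743,.1811),B=(.5676,.2862),C=(.5575,.3688),D=(.4477,.1967),E=(.4432,.321))
C=[(.4426,-.1578),(.5324,-.1631),(.6222,-.1685),(.4338,-.3076),(.5236,-.3129),(.6134,-.3182)]
q0=np.array([30,35,-30,95,20,60,-40.])
def sc(p,Rm):
    b=ik(x,p,Rm,q0,4); return f"{np.minimum(b[2]-lo,hi-b[2]).min():.0f}" if b[0]<2 else "--"
import sys
for s in(1,-1):
  for al in(45,60):
    print("s",s,"al",al,"phis -120 -90 -60 30 60 75 90 120")
    for k,j in J.items():
      o=[]
      for phi in(-120,-90,-60,30,60,75,90,120):
        Rm=pose(phi,al,s);z=Rm.as_matrix()[:,2];o.append(sc(np.array([*j,.05])+z*.019,Rm)+"/"+sc(np.array([*j,.05])+z*(.019-.08),Rm))
      print(k,o)
  for be in(30,45):
    for cap in(86.6,-93.4):
      Rm=pose(cap,-be,s);z=Rm.as_matrix()[:,2];print("place s",s,be,cap,[sc(np.array([*c,.092])+z*.019,Rm)+"/"+sc(np.array([*c,.19])+z*.019,Rm) for c in C])
```

```text
s 1 al 45 phis -120 -90 -60 30 60 75 90 120
A ['10/3', '19/13', '--/--', '--/--', '7/2', '7/17', '24/32', '40/38']
B ['6/2', '15/9', '--/--', '--/--', '9/8', '2/6', '16/23', '41/37']
C ['2/--', '11/5', '--/--', '--/--', '6/5', '2/2', '10/17', '39/40']
D ['18/11', '21/14', '--/--', '--/--', '--/--', '2/5', '12/16', '31/36']
E ['13/4', '15/8', '--/--', '--/--', '--/--', '--/--', '2/10', '29/35']
s 1 al 60 phis -120 -90 -60 30 60 75 90 120
A ['2/--', '8/4', '--/--', '--/--', '--/2', '13/22', '30/37', '39/34']
B ['--/--', '4/2', '--/--', '--/--', '10/--', '2/9', '21/29', '39/38']
C ['--/--', '2/2', '--/--', '--/--', '4/--', '--/2', '12/20', '36/36']
D ['2/2', '9/2', '--/--', '--/--', '--/--', '2/7', '18/19', '37/41']
E ['2/--', '2/2', '--/--', '--/--', '--/--', '--/--', '4/15', '37/40']
place s 1 30 86.6 ['15/18', '27/30', '41/43', '16/19', '29/31', '42/44']
place s 1 30 -93.4 ['27/21', '20/20', '16/15', '30/26', '26/25', '22/19']
place s 1 45 86.6 ['16/17', '28/29', '42/42', '15/16', '27/28', '40/41']
place s 1 45 -93.4 ['32/30', '28/25', '20/18', '33/25', '27/20', '22/16']
s -1 al 45 p
[... 365 characters left out ...]
5/3', '11/13', '14/15']
s -1 al 60 phis -120 -90 -60 30 60 75 90 120
A ['9/--', '22/16', '37/28', '--/--', '2/5', '18/21', '21/19', '22/22']
B ['--/--', '13/5', '28/22', '3/--', '9/5', '8/15', '21/19', '15/16']
C ['--/--', '6/2', '24/18', '7/--', '13/6', '2/2', '21/19', '12/12']
D ['14/6', '22/15', '29/25', '--/--', '--/--', '8/7', '18/19', '28/27']
E ['6/--', '13/8', '24/20', '--/--', '--/--', '4/2', '15/15', '20/19']
place s -1 30 86.6 ['2/2', '2/2', '2/2', '4/2', '2/2', '2/2']
place s -1 30 -93.4 ['27/30', '36/36', '44/39', '42/43', '44/39', '43/36']
place s -1 45 86.6 ['2/17', '2/18', '28/19', '2/4', '2/2', '2/2']
place s -1 45 -93.4 ['33/34', '40/36', '42/41', '40/33', '37/31', '33/27']
```

Run:
```python
from sim import *
x=np.load("x.npy");q=np.array(json.loads(open("log.jsonl").readlines()[-1])[0])
def g(gx,gy,gz,phi,al,back=0):
    Rm=pose(phi,al,1);return np.array([gx,gy,gz])+Rm.as_matrix()[:,2]*(.019-back),Rm
def run(q,W):
    for n,w in W:
        q,e1,e2=track(x,q,*g(*w),120);print(n,w,q.round(),round(e1,1),round(e2,1),"margin",np.minimum(q-lo,hi-q).min().round())
    return q
q=run(q,[("back",(.40,.10,.30,95,0)),("mid",(.55,-.05,.30,60,0))])
J=dict(A=(.5743,.1811,90),D=(.4477,.1967,95),B=(.5676,.2862,100),E=(.4432,.321,105),C=(.5575,.3688,105))
C=dict(c5=(.6134,-.3182),c4=(.5236,-.3129),c3=(.4338,-.3076),c2=(.6222,-.1685),c1=(.5324,-.1631))
for (n,j),(m,c) in zip(J.items(),C.items()):
    q=run(q,[(n+" pre",(j[0],j[1],.05,j[2],60,.1)),(n,(j[0],j[1],.05,j[2],60)),("lift",(j[0],j[1],.22,j[2],60)),("mid",(.52,-.02,.25,88,15)),(m+" up",(*c,.18,86.6,-30)),(m,(*c,.094,86.6,-30)),("up",(*c,.22,86.6,-30)),("mid",(.52,-.02,.25,88,15))])
```

```text
back (0.4, 0.1, 0.3, 95, 0) [ 25.   0. -42. 117.  -0.  63. -11.] 0.1 0.0 margin 18.0
mid (0.55, -0.05, 0.3, 60, 0) [ 29.  17. -31.  99.   9.  66. -35.] 0.1 0.0 margin 34.0
A pre (0.5743, 0.1811, 0.05, 90, 60, 0.1) [ 52.  63. -50. 101. -18.  51.  29.] 0.0 0.0 margin 38.0
A (0.5743, 0.1811, 0.05, 90, 60) [ 46.  68. -50. 104. -19.  40.  30.] 0.0 0.0 margin 30.0
lift (0.5743, 0.1811, 0.22, 90, 60) [ 50.  52. -58. 105. -24.  49.  21.] 0.0 0.0 margin 30.0
mid (0.52, -0.02, 0.25, 88, 15) [ 46.  21. -45. 107.  -1.  59.   2.] 0.1 0.0 margin 32.0
c5 up (0.6134, -0.3182, 0.18, 86.6, -30) [ 25.  35. -19.  95.  49.  59. -24.] 0.1 0.0 margin 44.0
c5 (0.6134, -0.3182, 0.094, 86.6, -30) [ 23.  41. -16.  97.  55.  53. -31.] 0.0 0.0 margin 42.0
up (0.6134, -0.3182, 0.22, 86.6, -30) [ 26.  32. -20.  94.  47.  62. -21.] 0.0 0.0 margin 45.0
mid (0.52, -0.02, 0.25, 88, 15) [ 45.  20. -43. 107.  -2.  59.   3.] 0.0 0.0 margin 32.0
D pre (0.4477, 0.1967, 0.05, 95, 60, 0.1) [ 58.  59. -50. 115. -17.  48.  35.] 0.2 0.0 margin 24.0
D (0.4477, 0.1967, 0.05, 95, 60) [ 50.  66. -50. 118. -18.  35.  36.] 0.0 0.0 ma
[... 2122 characters left out ...]
8. -55.  94. -11.  51.  20.] 0.0 0.0 margin 33.0
C (0.5575, 0.3688, 0.05, 105, 60) [ 27.  73. -55.  95. -11.  41.  20.] 0.0 0.0 margin 30.0
lift (0.5575, 0.3688, 0.22, 105, 60) [ 30.  58. -62.  97. -16.  49.  11.] 0.0 0.0 margin 26.0
mid (0.52, -0.02, 0.25, 88, 15) [ 48.  22. -48. 107.   1.  59.   0.] 0.0 0.0 margin 32.0
c1 up (0.5324, -0.1631, 0.18, 86.6, -30) [ 19.  27. -27. 110.  49.  62. -41.] 0.2 0.0 margin 29.0
c1 (0.5324, -0.1631, 0.094, 86.6, -30) [ 16.  35. -24. 112.  56.  56. -50.] 0.0 0.0 margin 27.0
up (0.5324, -0.1631, 0.22, 86.6, -30) [ 20.  24. -28. 108.  46.  65. -37.] 0.0 0.0 margin 31.0
mid (0.52, -0.02, 0.25, 88, 15) [ 46.  21. -45. 107.  -1.  59.   2.] 0.2 0.0 margin 32.0
```

```bash
sed -i 's/X=-(np.cos/X=(np.cos/' gp.py && python3 gp.py .42 .05 .30 88 5 0
```

```text
t 6.08 p [0.4078 0.3093 0.2966] rot [-177.8   55.8 -170.4] q [ 27. -17. -88. 139.  75.  29. -32.] F [-0.5  0.9 -0.3] w 0.0639 grasp [0.3922 0.3074 0.3073]
move [0.101, -0.855, -0.023] [0.508, 0.526, 1.094] rows 10.6
```

Emit:
arm_command:
  series:
    - [0,0,0,0.45,0.47,0.98]
    - [0,-0.2,0,0.45,0.47,0.98]
    - [0,-0.2,0,0.45,0.47,0.98]
    - [0,-0.3,0,0.45,0.47,0.98]
    - [0,-0.5,0,0.45,0.47,0.98]
    - [0.1,-0.855,0,0.45,0.47,0.98]
    - [0.1,-0.855,0,0.45,0.47,0.98]
    - [0.1,-0.855,0,0.45,0.47,0.98]
    - [0.1,-0.855,0,0.45,0.47,0.98]
    - [0.1,-0.855,0,0.45,0.47,0.98]
    - [0.1,-0.855,0,0.45,0.47,0.98]
    - [0.1,-0.855,0,0.45,0.47,0.98]

```text
time: 7.58
eef_pos: [0.4246, 0.0513, 0.2771]
eef_rot: [174.8, 0.2, 97.7]
contact_force: [-0.3, 0.5, -0.2]
width: 0.0643
grasp_force: 0.0
```

```bash
python3 gp.py .55 0 .25 85 20 0
```

```text
t 7.58 p [0.4246 0.0513 0.2771] rot [174.8   0.2  97.7] q [ 17.  -2. -27. 119.  -1.  57.  -2.] F [-0.3  0.5 -0.2] w 0.0643 grasp [0.4229 0.0511 0.296 ]
move [-0.204, 0.381, 0.186] [0.034, 0.227, 0.157] rows 2.3
```

Emit:
arm_command:
  series:
    - [-0.1,0.2,0.1,0.034,0.227,0.157]
    - [-0.204,0.381,0.186,0.034,0.227,0.157]
    - [-0.204,0.381,0.186,0.034,0.227,0.157]
    - [-0.204,0.381,0.186,0.034,0.227,0.157]

```text
time: 8.07
eef_pos: [0.5512, 0.0052, 0.2311]
eef_rot: [-179.9, -20.1, 84.8]
contact_force: [-0.7, 0.3, 0.1]
width: 0.0638
grasp_force: 0.0
```

```bash
python3 gp.py .5743 .1811 .05 90 60 0.09
```

```text
t 8.07 p [0.5512 0.0052 0.2311] rot [-179.9  -20.1   84.8] q [ 26.  20. -20. 104. -16.  59.  10.] F [-0.7  0.3  0.1] w 0.0638 grasp [ 0.5506 -0.0013  0.2489]
move [0.197, 0.044, 0.588] [0.038, 0.464, -0.047] rows 3.8
```

Emit:
arm_command:
  series:
    - [0.05,0.01,0.15,0.038,0.464,-0.047]
    - [0.1,0.02,0.3,0.038,0.464,-0.047]
    - [0.15,0.03,0.45,0.038,0.464,-0.047]
    - [0.197,0.044,0.55,0.038,0.464,-0.047]
    - [0.197,0.044,0.588,0.038,0.464,-0.047]
    - [0.197,0.044,0.588,0.038,0.464,-0.047]

```text
time: 8.82
eef_pos: [0.5746, 0.1219, 0.0892]
eef_rot: [179.5, -59.8, 90.7]
contact_force: [0.1, 0.3, -0.9]
width: 0.0639
grasp_force: 0.0
```

```bash
python3 gp.py .5743 .1811 .05 90 60 0;python3 - <<'E'
from bench import r
import cv2,numpy as np
a=r.grab_frame("scene")["img"];b=r.grab_frame("wrist")["img"]
cv2.imwrite("pics/p2.png",cv2.resize(np.hstack([a,b]),(800,300))[:,:,::-1])
E
```

```text
t 8.82 p [0.5746 0.1219 0.0892] rot [179.5 -59.8  90.7] q [ 39.  53. -31. 102. -40.  56.  46.] F [ 0.1  0.3 -0.9] w 0.0639 grasp [0.5746 0.1055 0.0987]
move [-0.013, -0.001, 0.3] [-0.001, 0.002, 0.004] rows 1.4
```

View pics/p2.png

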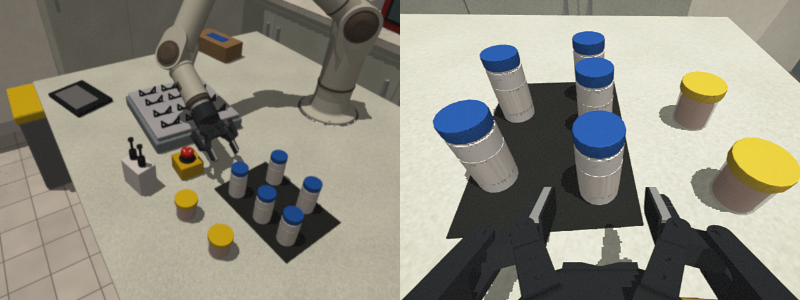

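The gripper is lined up on jar A, and the jar sits centred between the pads in the wrist view.

Emit:
arm_command:
  series:
    - [-0.013,0,0.1,0,0,0]
    - [-0.013,0,0.2,0,0,0]
    - [-0.013,0,0.3,0,0,0]
    - [-0.013,0,0.3,0,0,0]

```text
time: 9.43
eef_pos: [0.5749, 0.1984, 0.0419]
eef_rot: [179.2, -59.8, 91.0]
contact_force: [0.0, -0.0, 0.7]
width: 0.064
grasp_force: 0.0
```

Emit:
arm_command:
  series:
    - [0,0,0,0,0,0]
    - [0,0,0,0,0,0]
    - [0,0,0,0,0,0]
    - [0,0,0,0,0,0]
    - [0,0,0,0,0,0]
  fingers: 0

```text
time: 10.05
eef_pos: [0.5765, 0.1949, 0.0412]
eef_rot: [179.4, -59.9, 90.5]
contact_force: [-1.7, -1.8, 7.0]
width: 0.0466
grasp_force: 61.0
```

```bash
python3 gp.py .5743 .1811 .25 90 60 0
```

```text
t 10.05 p [0.5765 0.1949 0.0412] rot [179.4 -59.9  90.5] q [ 34.  59. -33. 103. -43.  47.  49.] F [-1.7 -1.8  7. ] w 0.0466 grasp [0.5765 0.1784 0.0507]
move [0.579, -0.004, -0.325] [0.002, 0.001, 0.003] rows 3.2
```

Emit:
arm_command:
  series:
    - [0.1,0,-0.06,0,0,0]
    - [0.25,0,-0.14,0,0,0]
    - [0.4,0,-0.22,0,0,0]
    - [0.577,0,-0.333,0,0,0]
    - [0.577,0,-0.333,0,0,0]

```text
time: 10.68
eef_pos: [0.5775, 0.1953, 0.2438]
eef_rot: [178.5, -59.7, 91.2]
contact_force: [0.7, -0.4, -1.5]
width: 0.0469
grasp_force: 62.0
```

```bash
python3 gp.py .55 0 .26 88 15 0
```

```text
t 10.68 p [0.5775 0.1953 0.2438] rot [178.5 -59.7  91.2] q [ 37.  38. -37. 105. -45.  59.  35.] F [ 0.7 -0.4 -1.5] w 0.0469 grasp [0.5774 0.1789 0.2534]
move [-0.326, -0.091, -0.545] [-0.007, -0.52, 0.024] rows 4.2
```

Emit:
arm_command:
  series:
    - [-0.1,-0.03,-0.15,0,-0.1,0]
    - [-0.2,-0.06,-0.3,0,-0.22,0.01]
    - [-0.326,-0.091,-0.545,0,-0.34,0.02]
    - [-0.326,-0.091,-0.545,0,-0.52,0.024]
    - [-0.326,-0.091,-0.545,0,-0.52,0.024]
    - [-0.326,-0.091,-0.545,0,-0.52,0.024]

```text
time: 11.42
eef_pos: [0.5471, 0.0074, 0.2366]
eef_rot: [-179.0, -15.2, 88.4]
contact_force: [-0.1, 0.8, -2.3]
width: 0.0467
grasp_force: 62.0
```

```bash
python3 gp.py .6137 -.3132 .18 86.6 -30 0
```

```text
t 11.43 p [0.5471 0.0074 0.2366] rot [-179.   -15.2   88.4] q [ 24.  19. -22. 103.  -9.  61.   6.] F [-0.1  0.8 -2.3] w 0.0467 grasp [0.5473 0.0024 0.255 ]
move [-1.119, 0.251, -0.056] [-0.009, -0.526, 0.026] rows 5.5
```

Emit:
arm_command:
  series:
    - [-0.15,0.04,0,0,-0.1,0.01]
    - [-0.33,0.08,0,0,-0.22,0.02]
    - [-0.53,0.14,-0.02,0,-0.34,0.026]
    - [-0.73,0.2,-0.04,0,-0.45,0.026]
    - [-0.99,0.25,-0.04,0,-0.526,0.026]
    - [-0.99,0.25,-0.04,-0.009,-0.526,0.026]
    - [-0.99,0.25,-0.04,-0.009,-0.526,0.026]
    - [-0.99,0.25,-0.04,-0.009,-0.526,0.026]

```text
time: 12.42
eef_pos: [0.6133, -0.2849, 0.1686]
eef_rot: [-180.0, 29.9, 86.4]
contact_force: [0.3, -0.3, -1.3]
width: 0.0463
grasp_force: 62.1
```

```bash
python3 gp.py .6137 -.3132 .12 86.6 -30 0
```

```text
t 12.43 p [ 0.6133 -0.2849  0.1686] rot [-180.    29.9   86.4] q [  9.  32.  -3.  97.  39.  56. -20.] F [ 0.3 -0.3 -1.3] w 0.0463 grasp [ 0.6139 -0.2754  0.185 ]
move [-0.001, 0.007, 0.251] [-0.001, -0.001, -0.002] rows 1.2
```

Emit:
arm_command:
  series:
    - [0,0,0.12,0,0,0]
    - [0,0.007,0.251,0,0,0]
    - [0,0.007,0.251,0,0,0]
    - [0,0.007,0.251,0,0,0]

```text
time: 12.92
eef_pos: [0.6143, -0.3219, 0.1044]
eef_rot: [179.9, 30.0, 86.4]
contact_force: [0.8, 0.5, -1.5]
width: 0.0466
grasp_force: 62.2
```

```bash
python3 gp.py .6137 -.3132 .094 86.6 -30 0;python3 - <<'E'
from bench import r
import cv2,numpy as np
a=r.grab_frame("scene")["img"][60:320,120:440];b=r.grab_frame("top")["img"][180:400,300:540]
cv2.imwrite("pics/p3.png",np.hstack([cv2.resize(a,(400,325)),cv2.resize(b,(400,325))])[:,:,::-1])
E
```

```text
t 12.93 p [ 0.6143 -0.3219  0.1044] rot [179.9  30.   86.4] q [ 11.  37.  -1.  98.  42.  49. -22.] F [ 0.8  0.5 -1.5] w 0.0466 grasp [ 0.6148 -0.3124  0.1209]
move [0.042, -0.004, 0.079] [0.0, -0.0, -0.002] rows 0.4
```

View pics/p3.png

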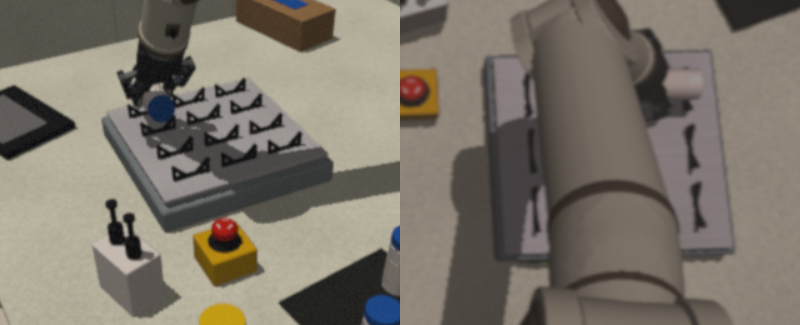

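The jar is held level over cradle 5 (far, -y half), with its cap towards +y. I'll lower it now.

Emit:
arm_command:
  series:
    - [0.02,-0.002,0.03,0,0,0]
    - [0.03,-0.004,0.055,0,0,0]
    - [0.042,-0.004,0.079,0,0,0]
    - [0.042,-0.004,0.079,0,0,0]
    - [0.042,-0.004,0.079,0,0,0]

```text
time: 13.65
eef_pos: [0.6142, -0.3247, 0.0772]
eef_rot: [179.8, 30.1, 86.4]
contact_force: [5.2, -2.8, -0.2]
width: 0.0465
grasp_force: 62.2
```

```bash
python3 gp.py .6137 -.3132 .091 86.6 -30 0
```

```text
t 13.65 p [ 0.6142 -0.3247  0.0772] rot [179.8  30.1  86.4] q [ 11.  40.  -0.  98.  43.  47. -24.] F [ 5.2 -2.8 -0.2] w 0.0465 grasp [ 0.6147 -0.3152  0.0937]
move [0.01, -0.004, 0.004] [0.002, 0.001, -0.002] rows 0.1
```

Emit:
arm_command:
  series:
    - [0,0,0,0,0,0]
    - [0,0,0,0,0,0]
    - [0,0,0,0,0,0]
    - [0,0,-0.1,0,0,0]
    - [0,0,-0.25,0,0,0]
    - [0,0,-0.45,0,0,0]
    - [0,0,-0.45,0,0,0]
  fingers: 0.75

```text
time: 14.52
eef_pos: [0.6202, -0.2535, 0.198]
eef_rot: [179.4, 29.9, 86.4]
contact_force: [0.1, -0.2, -0.5]
width: 0.0641
grasp_force: 0.0
```

```bash
python3 gp.py .55 0 .25 90 20 0
```

```text
t 14.53 p [ 0.6202 -0.2535  0.198 ] rot [179.4  29.9  86.4] q [  7.  30.  -4.  96.  38.  60. -21.] F [ 0.1 -0.2 -0.5] w 0.0641 grasp [ 0.6206 -0.244   0.2145]
move [0.68, -0.283, -0.526] [0.002, 0.581, -0.04] rows 4.7
```

Emit:
arm_command:
  series:
    - [0.2,-0.08,-0.2,0,0.12,0]
    - [0.4,-0.17,-0.35,0,0.25,0]
    - [0.68,-0.283,-0.526,0,0.4,0]
    - [0.68,-0.283,-0.526,0,0.581,-0.04]
    - [0.68,-0.283,-0.526,0,0.581,-0.04]
    - [0.68,-0.283,-0.526,0,0.581,-0.04]

```text
time: 15.28
eef_pos: [0.5461, 0.0011, 0.2261]
eef_rot: [-179.4, -19.9, 89.3]
contact_force: [0.2, -0.6, -0.3]
width: 0.0644
grasp_force: 0.0
```

```bash
cat > look.py <<'E'
from h import *;from bench import r;import sys,pickle
F={n:r.grab_frame(n) for n in("top","scene")}
for n in F: pickle.dump(F[n],open(f"pics/{n}_last.pkl","wb"))
# triangulated blue caps by best pairing
def line(f,u):
    a,b=ray(f,u,0.)[0],ray(f,u,.2)[0];return a,(b-a)/np.linalg.norm(b-a)
T=[c for c,a,_ in blobs(col(F["top"],"blue"),60)];S=[c for c,a,_ in blobs(col(F["scene"],"blue"),60)]
for u in T:
    for v in S:
        (a,d),(b,e)=line(F["top"],u),line(F["scene"],v)
        P,Q=np.eye(3)-np.outer(d,d),np.eye(3)-np.outer(e,e)
        x,res,_,_=np.linalg.lstsq(np.vstack([P,Q]),np.r_[P@a,Q@b],rcond=None)
        if np.sqrt(res[0])<.006 and .05<x[2]<.13: print("cap",x.round(4),np.sqrt(res[0]).round(4),u,v)
print("scene red",[(c,a) for c,a,_ in blobs(col(F["scene"],"red"),25)],"top red",[(c,a) for c,a,_ in blobs(col(F["top"],"red"),25)])
if len(sys.argv)>1: cv2.imwrite(sys.argv[1],np.hstack([cv2.resize(F["scene"]["img"][60:420,120:600],(400,300)),cv2.resize(F["top"]["img"][150:400,130:530],(400,300))])[:,:,::-1])
E
python3 look.py pics/p4.png; python3 gp.py .4477 .1967 .05 95 60 0.09
```

```text
cap [0.5676 0.2862 0.1014] 0.0 [192.7 284. ] [426.6 309.1]
cap [0.5577 0.3689 0.1007] 0.0005 [155.9 291.8] [468.5 343.9]
cap [0.4477 0.1967 0.0999] 0.0001 [236.2 334.4] [446.2 250.8]
cap [0.4431 0.3211 0.0999] 0.0003 [179.4 342. ] [499.9 294.6]
scene red [(array([298.8, 242.9]), np.int32(188))] top red [(array([306.6, 239.6]), np.int32(103))]
t 15.38 p [0.5472 0.002  0.227 ] rot [-179.6  -19.8   89.4] q [ 28.  21. -23. 103. -13.  60.  13.] F [-0.1  0.4 -0.1] w 0.0639 grasp [ 0.5473 -0.0044  0.2449]
move [0.256, -0.314, 0.596] [0.038, 0.467, -0.053] rows 3.8
```

View pics/p4.png

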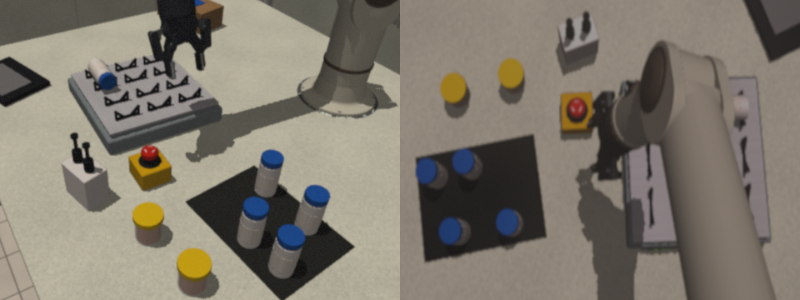

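Jar A lies in cradle 5 in the scene crop, the head has dropped about 4 px (latched), and the other four jars are where they were. On to jar D.

Emit:
arm_command:
  series:
    - [0.06,-0.08,0.1,0.038,0.467,-0.053]
    - [0.12,-0.16,0.25,0.038,0.467,-0.053]
    - [0.18,-0.24,0.4,0.038,0.467,-0.053]
    - [0.256,-0.314,0.55,0.038,0.467,-0.053]
    - [0.256,-0.314,0.596,0.038,0.467,-0.053]
    - [0.256,-0.314,0.596,0.038,0.467,-0.053]

```text
time: 16.12
eef_pos: [0.4533, 0.1377, 0.0857]
eef_rot: [-180.0, -60.1, 95.2]
contact_force: [0.3, -0.1, 1.0]
width: 0.0641
grasp_force: 0.0
```

```bash
python3 gp.py .4477 .1967 .05 95 60 0
```

```text
t 16.12 p [0.4533 0.1377 0.0857] rot [-180.   -60.1   95.2] q [ 44.  50. -33. 115. -38.  53.  53.] F [ 0.3 -0.1  1. ] w 0.0641 grasp [0.4548 0.1213 0.0952]
move [-0.005, -0.0, 0.294] [-0.003, -0.001, 0.001] rows 1.4
```

Emit:
arm_command:
  series:
    - [0,0,0.1,0,0,0]
    - [-0.005,0,0.2,0,0,0]
    - [-0.005,0,0.294,0,0,0]
    - [-0.005,0,0.294,0,0,0]

```text
time: 16.62
eef_pos: [0.4476, 0.2135, 0.0429]
eef_rot: [179.3, -59.9, 96.0]
contact_force: [0.5, -0.3, 0.7]
width: 0.0642
grasp_force: 0.0
```

Emit:
arm_command:
  series:
    - [0,0,0,0,0,0]
    - [0,0,0,0,0,0]
    - [0,0,0,0,0,0]
    - [0,0,0,0,0,0]
    - [0.1,0,-0.06,0,0,0]
    - [0.25,0,-0.14,0,0,0]
    - [0.4,0,-0.22,0,0,0]
    - [0.577,0,-0.333,0,0,0]
    - [0.577,0,-0.333,0,0,0]
  fingers: 0

```text
time: 17.75
eef_pos: [0.4486, 0.2112, 0.2445]
eef_rot: [178.8, -59.7, 96.1]
contact_force: [0.1, -0.8, -2.1]
width: 0.0466
grasp_force: 61.7
```

```bash
python3 gp.py .50 0 .26 88 15 0
```

```text
t 17.75 p [0.4486 0.2112 0.2445] rot [178.8 -59.7  96.1] q [ 44.  31. -43. 119. -46.  59.  41.] F [ 0.1 -0.8 -2.1] w 0.0466 grasp [0.45   0.1948 0.2541]
move [-0.362, 0.11, -0.599] [-0.046, -0.52, 0.072] rows 4.2
```

Emit:
arm_command:
  series:
    - [-0.1,0.03,-0.15,0,-0.1,0]
    - [-0.2,0.06,-0.3,-0.02,-0.22,0.03]
    - [-0.362,0.11,-0.599,-0.04,-0.34,0.05]
    - [-0.362,0.11,-0.599,-0.046,-0.52,0.072]
    - [-0.362,0.11,-0.599,-0.046,-0.52,0.072]
    - [-0.362,0.11,-0.599,-0.046,-0.52,0.072]

```text
time: 18.5
eef_pos: [0.4977, 0.0074, 0.2371]
eef_rot: [-179.5, -15.3, 88.1]
contact_force: [0.4, 0.2, -1.3]
width: 0.0465
grasp_force: 61.9
```

```bash
python3 gp.py .5246 -.3079 .17 86.6 -30 0
```

```text
t 18.5 p [0.4977 0.0074 0.2371] rot [-179.5  -15.3   88.1] q [ 32.  15. -29. 110. -10.  59.   7.] F [ 0.4  0.2 -1.3] w 0.0465 grasp [0.4977 0.0023 0.2555]
move [-1.114, 0.124, -0.017] [-0.003, -0.527, 0.02] rows 5.4
```

Emit:
arm_command:
  series:
    - [-0.15,0.02,0,0,-0.1,0.01]
    - [-0.33,0.04,0,0,-0.22,0.01]
    - [-0.53,0.07,0,0,-0.34,0.02]
    - [-0.73,0.1,0,0,-0.45,0.02]
    - [-0.99,0.124,0,0,-0.527,0.02]
    - [-0.99,0.124,0,0,-0.527,0.02]
    - [-0.99,0.124,0,0,-0.527,0.02]
    - [-0.99,0.124,0,0,-0.527,0.02]

```text
time: 19.5
eef_pos: [0.5248, -0.2805, 0.1579]
eef_rot: [-179.7, 29.9, 86.6]
contact_force: [0.1, 0.3, -0.6]
width: 0.0465
grasp_force: 61.9
```

```bash
python3 gp.py .5246 -.3079 .11 86.6 -30 0
```

```text
t 19.5 p [ 0.5248 -0.2805  0.1579] rot [-179.7   29.9   86.6] q [ 17.  26. -11. 110.  45.  53. -27.] F [ 0.1  0.3 -0.6] w 0.0465 grasp [ 0.5255 -0.2711  0.1744]
move [0.0, 0.006, 0.247] [-0.004, -0.001, -0.0] rows 1.2
```

Emit:
arm_command:
  series:
    - [0,0.003,0.12,0,0,0]
    - [0,0.006,0.247,0,0,0]
    - [0,0.006,0.247,0,0,0]
    - [0.013,0.006,0.27,0,0,0]
    - [0.0275,0.006,0.295,0,0,0]
    - [0.0275,0.006,0.295,0,0,0]
    - [0.0275,0.006,0.295,0,0,0]

```text
time: 20.38
eef_pos: [0.524, -0.318, 0.0772]
eef_rot: [-179.7, 30.0, 86.6]
contact_force: [1.1, 0.0, -0.8]
width: 0.0466
grasp_force: 62.1
```

```bash
python3 gp.py .5246 -.3079 .093 86.6 -30 0
```

```text
t 20.38 p [ 0.524  -0.318   0.0772] rot [-179.7   30.    86.6] q [ 18.  33.  -7. 111.  52.  45. -32.] F [ 1.1  0.  -0.8] w 0.0466 grasp [ 0.5247 -0.3085  0.0937]
move [0.003, 0.0, 0.001] [-0.004, -0.0, -0.0] rows 0.0
```

Good fit. Release, retreat and return to mid, heading for jar B.

Emit:
arm_command:
  series:
    - [0,0,0,0,0,0]
    - [0,0,0,0,0,0]
    - [0,0,0,0,0,0]
    - [0,0,-0.1,0,0,0]
    - [0,0,-0.25,0,0,0]
    - [0,0,-0.45,0,0,0]
    - [0,0,-0.45,0,0,0]
  fingers: 0.75

```text
time: 21.25
eef_pos: [0.5326, -0.2485, 0.1982]
eef_rot: [179.8, 30.0, 86.5]
contact_force: [-0.1, -1.3, -0.4]
width: 0.0641
grasp_force: 0.0
```

```bash
python3 gp.py .55 0.02 .25 92 20 0
```

```text
t 21.25 p [ 0.5326 -0.2485  0.1982] rot [179.8  30.   86.5] q [ 15.  22. -13. 108.  42.  58. -26.] F [-0.1 -1.3 -0.4] w 0.0641 grasp [ 0.5331 -0.239   0.2146]
move [0.739, 0.004, -0.557] [-0.004, 0.581, -0.064] rows 4.7
```

Emit:
arm_command:
  series:
    - [0.2,0,-0.2,0,0.12,0]
    - [0.4,0,-0.35,0,0.25,0]
    - [0.739,0,-0.557,0,0.4,-0.03]
    - [0.739,0,-0.557,0,0.581,-0.064]
    - [0.739,0,-0.557,0,0.581,-0.064]
    - [0.739,0,-0.557,0,0.581,-0.064]

```text
time: 22.0
eef_pos: [0.5452, 0.0218, 0.2259]
eef_rot: [-178.9, -20.0, 91.1]
contact_force: [-0.1, 0.3, -1.3]
width: 0.064
grasp_force: 0.0
```

```bash
python3 look.py; python3 gp.py .5676 .2862 .05 100 60 0.09
```

```text
cap [0.5675 0.2862 0.1014] 0.0001 [192.7 284. ] [426.7 309.1]
cap [0.5575 0.3688 0.1004] 0.0005 [156.  291.9] [468.5 343.9]
cap [0.4431 0.3211 0.0999] 0.0003 [179.4 342. ] [499.9 294.6]
scene red [(array([298.9, 242.8]), np.int32(191))] top red [(array([305.2, 239.8]), np.int32(88))]
t 22.1 p [0.5455 0.0221 0.2267] rot [-179.   -19.9   91.2] q [ 32.  22. -30. 103. -10.  60.  10.] F [-0.3  1.   0.4] w 0.064 grasp [0.546  0.0157 0.2445]
move [0.476, 0.135, 0.67] [0.056, 0.465, -0.084] rows 4.0
```

Emit:
arm_command:
  series:
    - [0.1,0.03,0.1,0.056,0.465,-0.084]
    - [0.2,0.06,0.25,0.056,0.465,-0.084]
    - [0.35,0.1,0.4,0.056,0.465,-0.084]
    - [0.476,0.135,0.55,0.056,0.465,-0.084]
    - [0.476,0.135,0.67,0.056,0.465,-0.084]
    - [0.476,0.135,0.67,0.056,0.465,-0.084]

```text
time: 22.85
eef_pos: [0.5754, 0.2291, 0.0838]
eef_rot: [-179.5, -60.2, 99.9]
contact_force: [-0.0, -0.0, 0.4]
width: 0.0641
grasp_force: 0.0
```

```bash
python3 gp.py .5676 .2862 .05 100 60 0
```

```text
t 22.85 p [0.5754 0.2291 0.0838] rot [-179.5  -60.2   99.9] q [ 33.  60. -41.  97. -29.  54.  36.] F [-0.  -0.   0.4] w 0.0641 grasp [0.5784 0.2129 0.0932]
move [-0.002, 0.009, 0.286] [-0.005, -0.002, -0.001] rows 1.4
```

Emit:
arm_command:
  series:
    - [0,0.009,0.1,0,0,0]
    - [0,0.009,0.2,0,0,0]
    - [0,0.009,0.286,0,0,0]
    - [0,0.009,0.286,0,0,0]

```text
time: 23.35
eef_pos: [0.5677, 0.3026, 0.0464]
eef_rot: [179.5, -60.1, 100.7]
contact_force: [-0.2, -0.5, 0.2]
width: 0.064
grasp_force: 0.0
```

Emit:
arm_command:
  series:
    - [0,0,0,0,0,0]
    - [0,0,0,0,0,0]
    - [0,0,0,0,0,0]
    - [0,0,0,0,0,0]
    - [0.1,0,-0.06,0,0,0]
    - [0.25,0,-0.14,0,0,0]
    - [0.4,0,-0.22,0,0,0]
    - [0.577,0,-0.333,0,0,0]
    - [0.577,0,-0.333,0,0,0]
  fingers: 0

```text
time: 24.48
eef_pos: [0.5708, 0.3008, 0.2498]
eef_rot: [178.6, -59.9, 101.2]
contact_force: [-0.2, 0.5, -0.9]
width: 0.0462
grasp_force: 61.7
```

```bash
python3 gp.py .48 0.03 .26 88 15 0
```

```text
t 24.48 p [0.5708 0.3008 0.2498] rot [178.6 -59.9 101.2] q [ 32.  45. -48.  99. -35.  56.  25.] F [-0.2  0.5 -0.9] w 0.0462 grasp [0.5735 0.2846 0.2593]
move [-0.429, -0.452, -0.699] [-0.081, -0.522, 0.119] rows 4.5
```

Emit:
arm_command:
  series:
    - [-0.1,-0.1,-0.15,0,-0.1,0]
    - [-0.2,-0.2,-0.3,-0.02,-0.22,0.03]
    - [-0.35,-0.35,-0.5,-0.05,-0.34,0.07]
    - [-0.429,-0.452,-0.699,-0.081,-0.522,0.119]
    - [-0.429,-0.452,-0.699,-0.081,-0.522,0.119]
    - [-0.429,-0.452,-0.699,-0.081,-0.522,0.119]
    - [-0.429,-0.452,-0.699,-0.081,-0.522,0.119]

```text
time: 25.35
eef_pos: [0.4776, 0.0355, 0.2366]
eef_rot: [-179.4, -15.2, 88.0]
contact_force: [0.3, -0.8, -1.2]
width: 0.0466
grasp_force: 61.8
```

```bash
python3 gp.py .435 -.3006 .17 86.6 -30 0
```

```text
t 25.35 p [0.4776 0.0355 0.2366] rot [-179.4  -15.2   88. ] q [ 33.  13. -33. 113. -10.  57.   4.] F [ 0.3 -0.8 -1.2] w 0.0466 grasp [0.4776 0.0306 0.2549]
move [-1.189, -0.103, -0.034] [-0.005, -0.525, 0.019] rows 5.7
```

Emit:
arm_command:
  series:
    - [-0.15,-0.02,0,0,-0.1,0.01]
    - [-0.33,-0.04,0,0,-0.22,0.01]
    - [-0.53,-0.06,0,0,-0.34,0.02]
    - [-0.73,-0.08,0,0,-0.45,0.02]
    - [-1,-0.103,0,0,-0.525,0.02]
    - [-1,-0.103,0,0,-0.525,0.02]
    - [-1,-0.103,0,0,-0.525,0.02]
    - [-1,-0.103,0,0,-0.525,0.02]

```text
time: 26.35
eef_pos: [0.4375, -0.2521, 0.1594]
eef_rot: [-179.7, 30.0, 86.6]
contact_force: [0.6, 0.6, -2.0]
width: 0.0462
grasp_force: 61.9
```

```bash
python3 gp.py .435 -.3006 .11 86.6 -30 0;python3 gp.py .435 -.3006 .0935 86.6 -30 0
```

```text
t 26.35 p [ 0.4375 -0.2521  0.1594] rot [-179.7   30.    86.6] q [ 22.  18. -18. 122.  48.  52. -33.] F [ 0.6  0.6 -2. ] w 0.0462 grasp [ 0.4382 -0.2426  0.1759]
move [-0.058, 0.003, 0.287] [-0.003, -0.0, 0.0] rows 1.4
t 26.35 p [ 0.4375 -0.2521  0.1594] rot [-179.7   30.    86.6] q [ 22.  18. -18. 122.  48.  52. -33.] F [ 0.6  0.6 -2. ] w 0.0462 grasp [ 0.4382 -0.2426  0.1759]
move [-0.031, 0.003, 0.335] [-0.003, -0.0, 0.0] rows 1.6
```

Emit:
arm_command:
  series:
    - [-0.058,0.003,0.1,0,0,0]
    - [-0.058,0.003,0.22,0,0,0]
    - [-0.058,0.003,0.287,0,0,0]
    - [-0.045,0.003,0.31,0,0,0]
    - [-0.031,0.003,0.335,0,0,0]
    - [-0.031,0.003,0.335,0,0,0]
    - [-0.031,0.003,0.335,0,0,0]

```text
time: 27.22
eef_pos: [0.4354, -0.3108, 0.0777]
eef_rot: [-179.8, 30.0, 86.7]
contact_force: [4.5, 1.6, -0.2]
width: 0.0465
grasp_force: 62.0
```

```bash
python3 gp.py .435 -.3006 .0935 86.6 -30 0
```

```text
t 27.23 p [ 0.4354 -0.3108  0.0777] rot [-179.8   30.    86.7] q [ 24.  28. -12. 123.  59.  42. -40.] F [ 4.5  1.6 -0.2] w 0.0465 grasp [ 0.436  -0.3013  0.0942]
move [0.003, -0.003, 0.001] [-0.002, 0.001, 0.001] rows 0.0
```

Emit:
arm_command:
  series:
    - [0,0,0,0,0,0]
    - [0,0,0,0,0,0]
    - [0,0,0,0,0,0]
    - [0,0,-0.1,0,0,0]
    - [0,0,-0.25,0,0,0]
    - [0,0,-0.45,0,0,0]
    - [0,0,-0.45,0,0,0]
  fingers: 0.75

```text
time: 28.1
eef_pos: [0.4414, -0.2422, 0.1976]
eef_rot: [179.9, 30.1, 86.6]
contact_force: [0.5, -0.1, -0.1]
width: 0.064
grasp_force: 0.0
```

```bash
python3 gp.py .50 0.02 .25 92 20 0
```

```text
t 28.1 p [ 0.4414 -0.2422  0.1976] rot [179.9  30.1  86.6] q [ 22.  15. -20. 120.  44.  55. -30.] F [ 0.5 -0.1 -0.1] w 0.064 grasp [ 0.4419 -0.2327  0.214 ]
move [0.726, 0.142, -0.554] [-0.005, 0.583, -0.064] rows 4.7
```

Emit:
arm_command:
  series:
    - [0.2,0.04,-0.2,0,0.12,0]
    - [0.4,0.08,-0.35,0,0.25,0]
    - [0.726,0.142,-0.554,0,0.4,-0.03]
    - [0.726,0.142,-0.554,0,0.581,-0.064]
    - [0.726,0.142,-0.554,0,0.581,-0.064]
    - [0.726,0.142,-0.554,0,0.581,-0.064]

```text
time: 28.85
eef_pos: [0.4968, 0.0228, 0.2264]
eef_rot: [-178.9, -20.0, 91.2]
contact_force: [-0.4, -1.2, -0.3]
width: 0.0639
grasp_force: 0.0
```

```bash
python3 look.py; python3 gp.py .4432 .321 .05 100 60 0.13
```

```text
cap [0.5577 0.3689 0.1007] 0.0005 [155.9 291.8] [468.5 343.9]
cap [0.4431 0.3211 0.0997] 0.0003 [179.4 342. ] [499.9 294.7]
scene red [(array([298.6, 242.9]), np.int32(190))] top red [(array([306.7, 239.7]), np.int32(103))]
t 28.95 p [0.4967 0.0231 0.2271] rot [-179.   -19.8   91.3] q [ 35.  18. -32. 109. -12.  59.  12.] F [ 0.9 -0.   0.3] w 0.0642 grasp [0.4972 0.0166 0.245 ]
move [0.503, -0.097, 0.614] [0.055, 0.466, -0.083] rows 3.8
```

Emit:
arm_command:
  series:
    - [0.1,-0.03,0.1,0.055,0.466,-0.083]
    - [0.2,-0.06,0.25,0.055,0.466,-0.083]
    - [0.35,-0.09,0.4,0.055,0.466,-0.083]
    - [0.503,-0.097,0.55,0.055,0.466,-0.083]
    - [0.503,-0.097,0.614,0.055,0.466,-0.083]
    - [0.503,-0.097,0.614,0.055,0.466,-0.083]

```text
time: 29.7
eef_pos: [0.4583, 0.229, 0.1052]
eef_rot: [-179.7, -60.2, 100.0]
contact_force: [-0.0, -0.0, 0.3]
width: 0.0639
grasp_force: 0.0
```

```bash
python3 gp.py .4432 .321 .05 100 60 0
```

```text
t 29.7 p [0.4583 0.229  0.1052] rot [-179.7  -60.2  100. ] q [ 40.  52. -43. 114. -35.  48.  44.] F [-0.  -0.   0.3] w 0.0639 grasp [0.4612 0.2128 0.1147]
move [-0.006, 0.006, 0.424] [-0.003, -0.002, -0.0] rows 2.0
```

Emit:
arm_command:
  series:
    - [0,0.006,0.12,0,0,0]
    - [-0.006,0.006,0.24,0,0,0]
    - [-0.006,0.006,0.35,0,0,0]
    - [-0.006,0.006,0.424,0,0,0]
    - [-0.006,0.006,0.424,0,0,0]

```text
time: 30.32
eef_pos: [0.4433, 0.3364, 0.0429]
eef_rot: [179.5, -60.0, 100.6]
contact_force: [-0.7, -0.4, 0.7]
width: 0.0641
grasp_force: 0.0
```

Emit:
arm_command:
  series:
    - [0,0,0,0,0,0]
    - [0,0,0,0,0,0]
    - [0,0,0,0,0,0]
    - [0,0,0,0,0,0]
    - [0.1,0,-0.06,0,0,0]
    - [0.25,0,-0.14,0,0,0]
    - [0.4,0,-0.22,0,0,0]
    - [0.577,0,-0.333,0,0,0]
    - [0.577,0,-0.333,0,0,0]
  fingers: 0

```text
time: 31.45
eef_pos: [0.4453, 0.3354, 0.2453]
eef_rot: [178.8, -59.9, 101.1]
contact_force: [-0.2, 0.0, -2.3]
width: 0.0462
grasp_force: 61.8
```

```bash
python3 gp.py .54 0.06 .26 88 15 0
```

```text
t 31.45 p [0.4453 0.3354 0.2453] rot [178.8 -59.9 101.1] q [ 36.  37. -54. 117. -44.  47.  32.] F [-0.2  0.  -2.3] w 0.0462 grasp [0.448  0.3192 0.2548]
move [-0.485, 0.154, -0.808] [-0.081, -0.521, 0.118] rows 4.6
```

Emit:
arm_command:
  series:
    - [-0.1,0.04,-0.15,0,-0.1,0]
    - [-0.2,0.08,-0.3,-0.02,-0.22,0.03]
    - [-0.35,0.12,-0.5,-0.05,-0.34,0.07]
    - [-0.485,0.154,-0.808,-0.081,-0.521,0.118]
    - [-0.485,0.154,-0.808,-0.081,-0.521,0.118]
    - [-0.485,0.154,-0.808,-0.081,-0.521,0.118]
    - [-0.485,0.154,-0.808,-0.081,-0.521,0.118]

```text
time: 32.33
eef_pos: [0.537, 0.0656, 0.2356]
eef_rot: [-179.3, -15.2, 87.9]
contact_force: [-0.2, 0.8, -1.5]
width: 0.0464
grasp_force: 61.9
```

```bash
python3 gp.py .6238 -.1635 .17 86.6 -30 0
```

```text
t 32.33 p [0.537  0.0656 0.2356] rot [-179.3  -15.2   87.9] q [ 25.  18. -30. 105.  -7.  58.  -2.] F [-0.2  0.8 -1.5] w 0.0464 grasp [0.537  0.0606 0.254 ]
move [-0.829, 0.317, 0.055] [-0.005, -0.526, 0.019] rows 4.3
```

Emit:
arm_command:
  series:
    - [-0.15,0.04,0,0,-0.1,0.01]
    - [-0.33,0.1,0,0,-0.22,0.01]
    - [-0.53,0.2,0,0,-0.34,0.02]
    - [-0.829,0.317,0.0,0,-0.45,0.02]
    - [-0.829,0.317,0.055,0,-0.526,0.02]
    - [-0.829,0.317,0.055,0,-0.526,0.02]
    - [-0.829,0.317,0.055,0,-0.526,0.02]
    - [-0.829,0.317,0.055,0,-0.526,0.02]

```text
time: 33.33
eef_pos: [0.6249, -0.1727, 0.1562]
eef_rot: [-179.8, 30.0, 86.6]
contact_force: [-0.2, -0.2, -1.3]
width: 0.0463
grasp_force: 62.0
```

```bash
python3 gp.py .6238 -.1635 .11 86.6 -30 0;python3 gp.py .6238 -.1635 .0935 86.6 -30 0
```

```text
t 33.33 p [ 0.6249 -0.1727  0.1562] rot [-179.8   30.    86.6] q [  5.  34. -11.  97.  41.  62. -32.] F [-0.2 -0.2 -1.3] w 0.0463 grasp [ 0.6255 -0.1632  0.1727]
move [0.103, -0.005, 0.182] [-0.003, -0.0, -0.0] rows 1.0
t 33.33 p [ 0.6249 -0.1727  0.1562] rot [-179.8   30.    86.6] q [  5.  34. -11.  97.  41.  62. -32.] F [-0.2 -0.2 -1.3] w 0.0463 grasp [ 0.6255 -0.1632  0.1727]
move [0.131, -0.005, 0.229] [-0.003, -0.0, -0.0] rows 1.3
```

Emit:
arm_command:
  series:
    - [0.05,-0.005,0.09,0,0,0]
    - [0.103,-0.005,0.182,0,0,0]
    - [0.103,-0.005,0.182,0,0,0]
    - [0.117,-0.005,0.205,0,0,0]
    - [0.131,-0.005,0.229,0,0,0]
    - [0.131,-0.005,0.229,0,0,0]
    - [0.131,-0.005,0.229,0,0,0]

```text
time: 34.2
eef_pos: [0.6245, -0.1738, 0.0772]
eef_rot: [-179.9, 30.1, 86.6]
contact_force: [3.6, -0.2, 3.6]
width: 0.0463
grasp_force: 62.2
```

```bash
python3 gp.py .6238 -.1635 .0935 86.6 -30 0
```

```text
t 34.2 p [ 0.6245 -0.1738  0.0772] rot [-179.9   30.1   86.6] q [  4.  40. -10.  98.  45.  56. -38.] F [ 3.6 -0.2  3.6] w 0.0463 grasp [ 0.6251 -0.1643  0.0936]
move [0.002, -0.004, -0.001] [-0.001, 0.001, -0.0] rows 0.0
```

Seated. Release and go for jar C.

Emit:
arm_command:
  series:
    - [0,0,0,0,0,0]
    - [0,0,0,0,0,0]
    - [0,0,0,0,0,0]
    - [0,0,-0.1,0,0,0]
    - [0,0,-0.25,0,0,0]
    - [0,0,-0.45,0,0,0]
    - [0,0,-0.45,0,0,0]
  fingers: 0.75

```text
time: 35.08
eef_pos: [0.6308, -0.1017, 0.197]
eef_rot: [179.8, 29.9, 86.6]
contact_force: [-0.2, -0.5, 0.1]
width: 0.0639
grasp_force: 0.0
```

```bash
python3 gp.py .54 0.08 .25 95 20 0
```

```text
t 35.08 p [ 0.6308 -0.1017  0.197 ] rot [179.8  29.9  86.6] q [  1.  32. -14.  94.  39.  69. -34.] F [-0.2 -0.5  0.1] w 0.0639 grasp [ 0.6313 -0.0922  0.2134]
move [0.469, -0.339, -0.406] [-0.006, 0.58, -0.099] rows 4.7
```

Emit:
arm_command:
  series:
    - [0.12,-0.08,-0.2,0,0.12,0]
    - [0.25,-0.17,-0.35,0,0.25,0]
    - [0.4,-0.3,-0.406,0,0.4,-0.06]
    - [0.469,-0.339,-0.406,0,0.581,-0.099]
    - [0.469,-0.339,-0.406,0,0.581,-0.099]
    - [0.469,-0.339,-0.406,0,0.581,-0.099]

```text
time: 35.83
eef_pos: [0.5369, 0.0775, 0.2257]
eef_rot: [-178.7, -19.9, 93.7]
contact_force: [-0.1, -1.0, 0.4]
width: 0.0639
grasp_force: 0.0
```

```bash
python3 look.py pics/p5.png; python3 gp.py .5577 .3689 .05 105 60 0.11
```

```text
cap [ 0.5298 -0.2634  0.0946] 0.004 [439.3 277.1] [285.1 148. ]
cap [ 0.4389 -0.2601  0.0937] 0.0036 [443.6 317.9] [319.7 139.1]
scene red [(array([298.7, 242.9]), np.int32(193))] top red []
t 35.92 p [0.537  0.0819 0.2272] rot [-178.8  -19.9   94.1] q [ 27.  22. -32. 104. -10.  59.   7.] F [0.2 0.1 1. ] w 0.0639 grasp [0.5379 0.0755 0.2451]
move [0.5, 0.2, 0.644] [0.07, 0.464, -0.104] rows 4.0
```

View pics/p5.png

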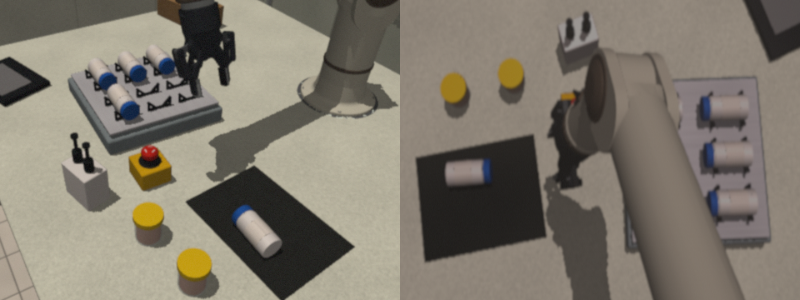

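The four placed jars lie in cradles 2, 3, 4 and 5. The last jar was knocked over and now lies on the mat, cap towards -y, with its cap at about (217,292) in the full top image. I'll measure it.

Run:
```python
from h import *;import pickle
for n in("top","scene"):
    f=pickle.load(open(f"pics/{n}_last.pkl","rb"));V=hsv(f)[...,2];H,W=V.shape
    u,v=np.meshgrid(np.arange(W),np.arange(H));P=ray(f,np.c_[u.ravel(),v.ravel()],.02)
    P=P.reshape(H,W,3);roi=(P[...,0]>.42)&(P[...,0]<.61)&(P[...,1]>.15)&(P[...,1]<.385)
    m=((V>70)|col(f,"blue"))&roi
    m=cv2.morphologyEx(m.astype(np.uint8),cv2.MORPH_OPEN,np.ones((3,3)))
    for c,a,mm in blobs(m,300):
        cn=max(cv2.findContours(mm.astype(np.uint8),0,2)[0],key=cv2.contourArea)
        w=ray(f,cn[:,0,:],.027)[:,:2].astype(np.float32);(cx,cy),(l,b),ang=cv2.minAreaRect(w)
        bl=ray(f,np.argwhere(col(f,"blue")&mm.astype(bool))[:,::-1].mean(0),.027)[0]
        print(n,c,a,"centre",round(cx,4),round(cy,4),"size",round(l,4),round(b,4),"ang",round(ang,1),"cap",bl.round(4))
```

```text
top [197.  292.8] 872 centre 0.5576 0.2937 size 0.1043 0.0479 ang 86.8 cap [0.5568 0.2468 0.027 ]
scene [427.8 336.7] 1935 centre 0.5522 0.2847 size 0.1274 0.0583 ang 88.4 cap [0.5518 0.2333 0.027 ]
```

```bash
python3 gp.py .558 .302 .12 87 0 0
```

```text
t 35.92 p [0.537  0.0819 0.2272] rot [-178.8  -19.9   94.1] q [ 27.  22. -32. 104. -10.  59.   7.] F [0.2 0.1 1. ] w 0.0639 grasp [0.5379 0.0755 0.2451]
move [0.54, 0.136, 0.64] [-0.028, -0.231, 0.084] rows 4.1
```

Emit:
arm_command:
  series:
    - [0.15,0.04,0.1,-0.028,-0.231,0.084]
    - [0.3,0.08,0.25,-0.028,-0.231,0.084]
    - [0.45,0.12,0.45,-0.028,-0.231,0.084]
    - [0.54,0.136,0.64,-0.028,-0.231,0.084]
    - [0.54,0.136,0.64,-0.028,-0.231,0.084]
    - [0.54,0.136,0.64,-0.028,-0.231,0.084]

```text
time: 36.67
eef_pos: [0.5536, 0.3096, 0.0999]
eef_rot: [-179.9, -0.1, 87.7]
contact_force: [-0.7, -0.3, 0.5]
width: 0.0641
grasp_force: 0.0
```

```bash
python3 gp.py .558 .302 .029 87 0 0
python3 - <<'E'
from bench import r
import cv2
cv2.imwrite("pics/p6.png",cv2.resize(r.grab_frame("wrist")["img"],(400,300))[:,:,::-1])
E
```

```text
t 36.67 p [0.5536 0.3096 0.0999] rot [-1.799e+02 -1.000e-01  8.770e+01] q [-14.  36. -24.  97.  17.  51. -47.] F [-0.7 -0.3  0.5] w 0.0641 grasp [0.5536 0.3096 0.1189]
move [-0.025, 0.016, 0.3] [-0.002, -0.001, 0.008] rows 1.4
```

View pics/p6.png

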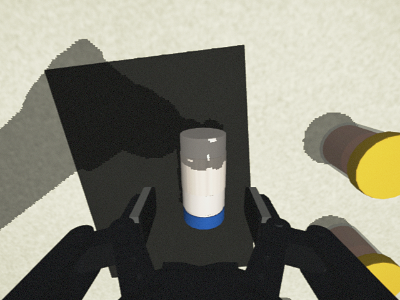

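The jar lies parallel to the pads (about columns 180-226), roughly centred between them. I'll descend, shifting about 4 mm.

Emit:
arm_command:
  series:
    - [-0.025,0.016,0.08,0,0,0.008]
    - [-0.025,0.016,0.16,0,0,0.008]
    - [-0.025,0.016,0.24,0,0,0.008]
    - [-0.025,0.016,0.3,0,0,0.008]
    - [-0.025,0.016,0.3,0,0,0.008]

```text
time: 37.35
eef_pos: [0.562, 0.2945, 0.0116]
eef_rot: [180.0, 0.0, 86.5]
contact_force: [0.5, -0.2, -0.3]
width: 0.0642
grasp_force: 0.0
```

Emit:
arm_command:
  series:
    - [0,0,0,0,0,0]
    - [0,0,0,0,0,0]
    - [0,0,0,0,0,0]
    - [0,0,0,0,0,0]
    - [0,0,-0.1,0,0,0]
    - [0,0,-0.3,0,0,0]
    - [0,0,-0.5,0,0,0]
    - [0,0,-0.65,0,0,0]
    - [0,0,-0.65,0,0,0]
  fingers: 0

```text
time: 38.48
eef_pos: [0.5648, 0.2967, 0.2122]
eef_rot: [179.5, -0.3, 86.5]
contact_force: [0.1, -0.3, -2.1]
width: 0.0465
grasp_force: 62.0
```

```bash
python3 gp.py .5339 -.1631 .2 86.6 0 0
```

```text
t 38.48 p [0.5648 0.2967 0.2122] rot [179.5  -0.3  86.5] q [-11.  28. -26.  92.  14.  62. -44.] F [ 0.1 -0.3 -2.1] w 0.0465 grasp [0.5646 0.2966 0.2312]
move [-1.537, -0.009, 0.095] [0.006, -0.004, -0.002] rows 7.4
```

Emit:
arm_command:
  series:
    - [-0.2,0,0,0,0,0]
    - [-0.4,0,0,0,0,0]
    - [-0.6,0,0,0,0,0]
    - [-0.8,0,0,0,0,0]
    - [-0.9,0,0,0,0,0]
    - [-0.9,0,0,0,0,0]

```text
time: 39.22
eef_pos: [0.5445, 0.0213, 0.2052]
eef_rot: [-179.9, 0.0, 86.1]
contact_force: [-0.0, 1.2, -2.2]
width: 0.0462
grasp_force: 61.9
```

```bash
python3 gp.py .5335 -.170 .13 86.6 0 0
```

```text
t 39.23 p [0.5445 0.0213 0.2052] rot [-179.9    0.    86.1] q [ 14.  19. -23. 106.   9.  57. -17.] F [-0.   1.2 -2.2] w 0.0462 grasp [0.5445 0.0213 0.2242]
move [-0.638, 0.007, 0.315] [-0.001, 0.0, -0.006] rows 3.4
```

Emit:
arm_command:
  series:
    - [-0.2,0,0.05,0,0,-0.006]
    - [-0.4,0.007,0.1,0,0,-0.006]
    - [-0.55,0.007,0.1,0,0,-0.006]
    - [-0.638,0.007,0.15,0,0,-0.006]
    - [-0.638,0.007,0.23,0,0,-0.006]
    - [-0.638,0.007,0.315,0,0,-0.006]
    - [-0.638,0.007,0.315,0,0,-0.006]

```text
time: 40.1
eef_pos: [0.5341, -0.1633, 0.1093]
eef_rot: [-179.7, -0.2, 87.1]
contact_force: [0.2, 0.6, -1.7]
width: 0.0462
grasp_force: 61.9
```

```bash
python3 gp.py .5337 -.170 .0945 86.6 0 0
```

```text
t 40.1 p [ 0.5341 -0.1633  0.1093] rot [-179.7   -0.2   87.1] q [ 28.  27. -17. 108.  11.  47.   2.] F [ 0.2  0.6 -1.7] w 0.0462 grasp [ 0.5341 -0.1634  0.1283]
move [-0.023, 0.0, 0.113] [-0.003, -0.002, 0.006] rows 0.6
```

Emit:
arm_command:
  series:
    - [-0.023,0,0.05,0,0,0.006]
    - [-0.023,0,0.09,0,0,0.006]
    - [-0.023,0,0.107,0,0,0.006]
    - [-0.023,0,0.107,0,0,0.006]
    - [-0.023,0,0.107,0,0,0.006]

```text
time: 40.72
eef_pos: [0.5353, -0.1722, 0.0799]
eef_rot: [180.0, -0.1, 86.5]
contact_force: [-1.8, 0.7, -0.6]
width: 0.0462
grasp_force: 61.9
```

```bash
python3 gp.py .5337 -.170 .0945 86.6 0 0
```

```text
t 40.73 p [ 0.5353 -0.1722  0.0799] rot [ 1.80e+02 -1.00e-01  8.65e+01] q [ 28.  30. -16. 108.  12.  43.   2.] F [-1.8  0.7 -0.6] w 0.0462 grasp [ 0.5353 -0.1723  0.0989]
move [0.007, -0.006, 0.015] [0.0, -0.001, -0.001] rows 0.1
```

Emit:
arm_command:
  series:
    - [0.003,-0.002,0.008,0,0,0]
    - [0.003,-0.002,0.012,0,0,0]
    - [0.003,-0.002,0.012,0,0,0]

```text
time: 41.1
eef_pos: [0.5355, -0.172, 0.079]
eef_rot: [179.9, 0.0, 86.5]
contact_force: [-9.3, 1.0, 20.2]
width: 0.0462
grasp_force: 64.3
```

Emit:
arm_command:
  series:
    - [0,0,0,0,0,0]
    - [0,0,0,0,0,0]
    - [0,0,0,0,0,0]
    - [0,0,-0.1,0,0,0]
    - [0,0,-0.3,0,0,0]
    - [0,0,-0.5,0,0,0]
    - [0,0,-0.5,0,0,0]
  fingers: 0.75

```text
time: 41.98
eef_pos: [0.5391, -0.1723, 0.2319]
eef_rot: [179.3, 0.1, 86.5]
contact_force: [-0.3, -0.3, -1.4]
width: 0.0641
grasp_force: 0.0
```

```bash
python3 go.py .58 .10 .26 180 0 50
```

```text
t 41.98 p [ 0.5391 -0.1723  0.2319] rot [1.793e+02 1.000e-01 8.650e+01] q [ 30.5  18.9 -19.  101.9   7.   59.7   5.5] F [-0.3 -0.3 -1.4] w 0.0641
move [0.914, 0.082, -0.094] [0.008, -0.002, 0.425] rows 4.4
```

Emit:
arm_command:
  series:
    - [0.2,0.02,-0.05,0,0,0.1]
    - [0.4,0.04,-0.094,0,0,0.2]
    - [0.6,0.06,-0.094,0,0,0.3]
    - [0.914,0.082,-0.094,0,0,0.425]
    - [0.914,0.082,-0.094,0,0,0.425]
    - [0.914,0.082,-0.094,0,0,0.425]

```text
time: 42.72
eef_pos: [0.5755, 0.1056, 0.2537]
eef_rot: [-179.9, -0.1, 50.4]
contact_force: [0.6, -0.5, 0.1]
width: 0.0638
grasp_force: 0.0
```

```bash
python3 look.py pics/p7.png; python3 go.py .651 .0238 .15 180 0 50
python3 - <<'E'
from h import *;import pickle
f=pickle.load(open("pics/scene_last.pkl","rb"))
cv2.imwrite("pics/p8.png",cv2.resize(f["img"][100:260,190:390],(800,600),interpolation=cv2.INTER_CUBIC)[:,:,::-1])
E
```

```text
cap [ 0.5301 -0.2641  0.0959] 0.0026 [439.5 277.2] [284.4 147.3]
cap [ 0.4406 -0.2614  0.0921] 0.0019 [443.6 317.6] [318.3 139.5]
scene red [(array([298.7, 243. ]), np.int32(192))] top red [(array([306.7, 239.3]), np.int32(95))]
t 42.83 p [0.5759 0.1004 0.2537] rot [-180.   -0.   50.] q [  3.3  20.1 -19.9  97.3   7.5  63.9 -58.8] F [-1.9 -0.5  0.3] w 0.0642
move [-0.035, 0.356, 0.345] [-0.001, -0.0, 0.0] rows 2.4
```

View pics/p7.png

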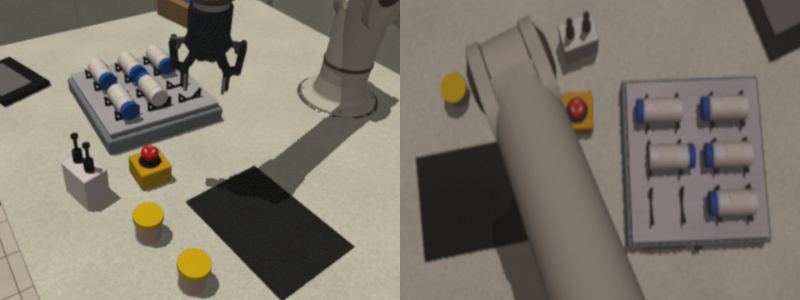

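View pics/p8.png

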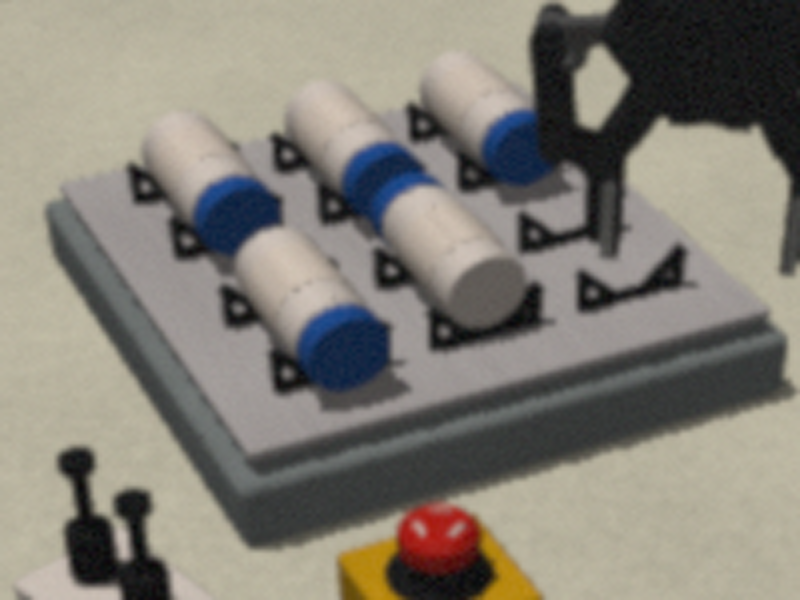

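All five jars appear seated in both saddles (cradles 1 to 5), and the head is still latched. I'll run a numeric check of the caps along each cradle before turning.

Run:
```python
from h import *;import pickle
f=pickle.load(open("pics/top_last.pkl","rb"))
C=dict(c1=(.5324,-.1631),c2=(.6222,-.1685),c3=(.4338,-.3076),c4=(.5236,-.3129),c5=(.6134,-.3182))
ex,ey=np.array([.9982,-.0593]),np.array([.0593,.9982])
for c,a,m in blobs(col(f,"blue"),40):
    p=ray(f,c,.098)[0][:2]
    for n,k in C.items():
        d=p-k
        if np.linalg.norm(d)<.075: print(n,"cap rel: across",round(d@ex,4),"along",round(d@ey,4),"(exp +-.051)",a)
```

```text
c5 cap rel: across 0.0059 along 0.0489 (exp +-.051) 54
c2 cap rel: across 0.0064 along 0.0501 (exp +-.051) 47
c1 cap rel: across 0.0048 along -0.0624 (exp +-.051) 48
c4 cap rel: across 0.0049 along 0.0486 (exp +-.051) 64
c3 cap rel: across 0.0048 along 0.0472 (exp +-.051) 66
```

Emit:
arm_command:
  series:
    - [-0.01,0.1,0.05,0,0,0]
    - [-0.02,0.25,0.1,0,0,0]
    - [-0.035,0.356,0.15,0,0,0]
    - [-0.035,0.356,0.25,0,0,0]
    - [-0.035,0.356,0.345,0,0,0]
    - [-0.035,0.356,0.345,0,0,0]

```text
time: 43.58
eef_pos: [0.6491, 0.0212, 0.1482]
eef_rot: [-179.8, 0.2, 49.8]
contact_force: [0.2, -0.2, -0.1]
width: 0.0641
grasp_force: 0.0
```

```bash
python3 go.py .651 .0238 .061 180 0 50
```

```text
t 43.58 p [0.6491 0.0212 0.1482] rot [-179.8    0.2   49.8] q [  7.6  32.6 -16.4  92.9  10.5  56.3 -52.5] F [ 0.2 -0.2 -0.1] w 0.0641
move [0.012, 0.001, 0.291] [-0.003, 0.002, -0.002] rows 1.4
```

The caps are within about 2-4 mm of nominal along the cradles, and jar C is off by about 11 mm, inside the 22 mm tolerance. The uniform 5 mm across is bias from the cap blobs. Now I'll grip the head.

Emit:
arm_command:
  series:
    - [0.012,0,0.08,0,0,0]
    - [0.012,0,0.16,0,0,0]
    - [0.012,0,0.24,0,0,0]
    - [0.012,0,0.288,0,0,0]
    - [0.012,0,0.288,0,0,0]

```text
time: 44.2
eef_pos: [0.6536, 0.0262, 0.0648]
eef_rot: [-180.0, -0.0, 49.9]
contact_force: [-0.5, -0.8, -0.8]
width: 0.064
grasp_force: 0.0
```

Emit:
arm_command:
  series:
    - [0,0,0,0,0,0]
    - [0,0,0,0,0,0]
    - [0,0,0,0,0,0]
    - [0,0,0,0,0,0]
    - [0,0,0,0,0,0]
  fingers: 0

```text
time: 44.82
eef_pos: [0.6552, 0.0268, 0.0669]
eef_rot: [179.9, -0.2, 50.0]
contact_force: [-1.3, 0.0, 5.8]
width: 0.0373
grasp_force: 60.0
```

```bash
python3 go.py
```

```text
t 44.83 p [0.6552 0.0268 0.0669] rot [179.9  -0.2  50. ] q [  6.2  38.6 -15.2  94.8  12.7  48.  -54.4] F [-1.3  0.   5.8] w 0.0373
```

Emit:
arm_command:
  series:
    - [0,0,-0.002,0,0,0.08]
    - [0,0,-0.005,0,0,0.16]
    - [0,0,-0.008,0,0,0.24]
    - [0,0,-0.011,0,0,0.32]
    - [0,0,-0.014,0,0,0.4]
    - [0,0,-0.017,0,0,0.48]
    - [0,0,-0.021,0,0,0.56]
    - [0,0,-0.024,0,0,0.62]
    - [0,0,-0.027,0,0,0.65]
    - [0,0,-0.027,0,0,0.65]

```text
time: 46.08
eef_pos: [0.6568, 0.0227, 0.0751]
eef_rot: [179.9, -0.4, -6.1]
contact_force: [3.6, -6.9, 3.3]
width: 0.0373
grasp_force: 60.7
```

```bash
python3 go.py
```

```text
t 46.08 p [0.6568 0.0227 0.0751] rot [179.9  -0.4  -6.1] q [  -3.4   37.1   -1.5   95.     1.5   47.6 -101.6] F [ 3.6 -6.9  3.3] w 0.0373
```

Turned 56 degrees, and the tool rose 8 mm along with it. Release, rise and check.

Emit:
arm_command:
  series:
    - [0,0,0,0,0,0]
    - [0,0,0,0,0,0]
    - [0,0,0,0,0,0]
    - [0,0,0,0,0,0]
    - [0,0,-0.1,0,0,0]
    - [0,0,-0.3,0,0,0]
    - [-0.1,0,-0.5,0,0,0]
    - [-0.3,0,-0.55,0,0,0]
    - [-0.3,0,-0.55,0,0,0]
    - [-0.3,0,-0.55,0,0,0]
  fingers: 0.75

```text
time: 47.32
eef_pos: [0.5645, 0.036, 0.2386]
eef_rot: [-179.9, -0.1, -5.9]
contact_force: [-0.1, -1.0, -0.7]
width: 0.0645
grasp_force: 0.0
```

```bash
python3 go.py; python3 look.py pics/p9.png
```

```text
t 47.33 p [0.5645 0.036  0.2386] rot [-1.799e+02 -1.000e-01 -5.900e+00] q [  -4.3   17.7   -2.4  101.6    0.8   60.6 -102.9] F [-0.1 -1.  -0.7] w 0.0645
cap [ 0.5304 -0.2639  0.0966] 0.0028 [439.5 277. ] [284.4 147.1]
cap [ 0.4393 -0.2601  0.0938] 0.0037 [443.6 317.7] [319.6 139.1]
scene red [(array([298.6, 239.5]), np.int32(194))] top red []
```

View pics/p9.png

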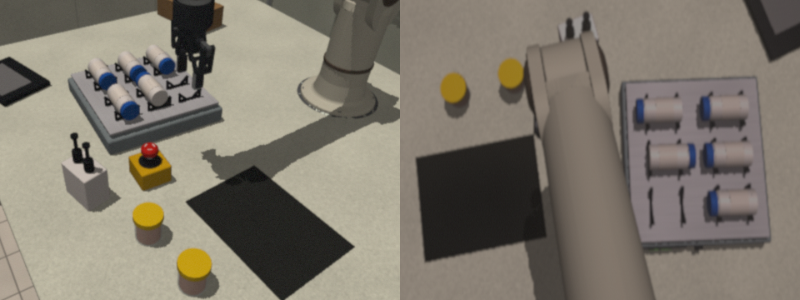

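The red head is back at row 239.5 (239.2 at the start, about 243 while latched), so it has sprung up. All five jars lie in cradles, and the cups and block are undisturbed. Handing in.

```bash
python3 -c "
from bench import r
print(r.close_job())"
```

```text
the job is handed in; nothing more can be done
None
```

I latched the stop, laid all five jars in cradles 1 to 5, then turned the red head clockwise until it sprang up; the job is handed in at about 47 s, but `close_job` returned no verdict.

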